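# Stack the food boxes on the board and measure the pile

### The job

First push the small white chopping board flat along the worktop until it is flush against both stops of the steel measuring stand, so that it is home in the corner. Then stack all the closed food boxes, in any order, in one square column on the middle of the board, their long sides along the board's long side, and pull the stand's sprung gauge up by its grip until its pointer is level with the top of the pile; hold it there for about two seconds and ease it back down to rest, never letting it snap back. Leave the board home, the pile straight, and do not knock over or shove the tall white cup that stands by.

Things in the scene. Friction and masses are not known exactly. Their poses are not given: they have to be found in the camera images.
- stand: Fixed steel stand. Origin: on the worktop where the centre of the board's underside lies when home; axes as the board's then. Two stops 14 mm high: inner face of one at x = +75 mm (y -70 to +110), of the other at y = +100 mm (x -50 to +85); push the board to +x and +y. The gauge's two upright rails (35 mm wide together, ticks every 10 mm, 165 mm high) stand at x = 0, y = +150 mm.
- gauge (a joint): Travel of the gauge's slide, m: 0 at rest (down), up to 0.15, growing as it is pulled straight up. A spring pulls it down with about 4 N at rest and 6 N at full travel; it does not lock, and snaps back if let go.
- gauge_grip (a point): Centre of the gripping part of the black block on top of the gauge's slide; the block is 18 mm (stand's x) by 24 mm (stand's y), 34 mm high, its top 12 mm above this point. At rest this point is 195 mm above the worktop. Pinch it from above across the stand's x.
- gauge_pointer (a point): Top edge of the pointer, near its end: a black bar 8 mm wide and 6 mm thick that moves with the slide and reaches from the rails towards the board (to stand's y = +98 mm). At rest this point is 60 mm above the worktop.
- board: White plastic chopping board, 150 mm (its x) by 200 mm (its y) by 12 mm thick, 0.5 kg, loose on the worktop, with a grey groove round its edge. Origin at the centre of its underside, z up.
- box_a: Closed plastic food box, cream with a grey lid, 64 mm (its x) by 110 mm (its y) by 30 mm high, about 195 g. Origin at the centre of its underside, z up. May be absent (None).
- box_b: Closed plastic food box, cream with a grey lid, 64 mm (its x) by 110 mm (its y) by 30 mm high, about 195 g. Origin at the centre of its underside, z up. May be absent (None).
- box_c: Closed plastic food box, cream with a grey lid, 64 mm (its x) by 110 mm (its y) by 38 mm high, about 215 g. Origin at the centre of its underside, z up. May be absent (None).
- box_d: Closed plastic food box, cream with a grey lid, 64 mm (its x) by 110 mm (its y) by 38 mm high, about 215 g. Origin at the centre of its underside, z up. May be absent (None).
- box_e: Closed plastic food box, cream with a grey lid, 64 mm (its x) by 110 mm (its y) by 46 mm high, about 235 g. Origin at the centre of its underside, z up. May be absent (None).
- tumbler: Bystander: tall white cup, 80 mm across, 120 mm high, to the left of the gauge. Origin under its centre.
Things that resemble listed ones, but are neither listed nor needed, are in the scene too. What is shaped like the box_b but green is not meant.

How it is judged:
By the outcome, as a careful person would: the job done as asked, in the order asked, and still so for the second after the job is handed in, with the robot touching nothing.
Of box_a, box_b, box_c, box_d, box_e only 3 to 5 are there at a start; the rules pass over those that are not, and their reading is None.
At some moment in a run one of board may be knocked a few centimetres aside while the robot is not near it.
It also fails if it takes over 210 s, if anything falls off the work surface, if the arm or the gripper's body presses on something with over 40 N, if the wrist force passes 120 N, or if a joint passes its speed limit or range.

### The arm

A 7-joint arm with a two-finger parallel gripper is mounted at the origin on the work surface. World frame = base frame: x ahead of the robot, y to its left, z up, the work surface at z = 0. Lengths are in m, angles in degrees, forces in N, time in s.
With the tool pointing down it reaches from about 0.425 to 0.875 m from the base axis. Payload 4.7 kg.
Tool frame: the origin (TCP) lies at the very end of the fingers, on their centre line; the grasp point (between the pads) lies 19 mm behind it; z points along the fingers, y is the direction in which the jaws open and shut (so a half turn about z gives the same grasp; the last joint's range is limited). The gripper opens to 87 mm and grips with 3 to 60 N. Pads are 19 mm wide; open, the fingers measure 117 mm over their backs; the gripper's body (75 mm by 190 mm) begins 51 mm behind the grasp point.
Start: joints at [-63.134, 18.392, -4.016, 83.108, 1.295, 78.541, -3.26], TCP at [0.286, 0.584, 0.223] pointing down, gripper open.
Joint ranges: [-163.93, 163.93], [-17.29, 119.83], [-79.2, 71.16], [3.27, 140.29], [-89.18, 269.18], [5.43, 117.66], [-154.24, 154.24]. Speed limits (degrees/s): [147.25, 147.25, 180, 180, 180, 180, 180].

### API

Orientations are given as [roll, pitch, yaw] about the fixed x, y, z axes, in that order (R = Rz(yaw) Ry(pitch) Rx(roll)).
In Python, from cell import env, read_camera gives the robot as it stands. The module is installed in compiled form; this text tells all that it offers.
- The arm moves only by the tool step_arm, never from a script. Its argument "steps" is one flat list of numbers, 7 for each row, row after row: the shift along the tool's x, y, z in m, then the turn, a rotation vector about the tool's x, y, z in rad, then the closure, from -1 (fully open) to 1 (shut), so that 0 is half open. A call has 1 to 5 rows; each row is the pose to reach, as a shift and turn from the pose commanded when the call began, along the tool's axes at that moment; what a row does not reach only later rows make up. A row lasts 1/8 s, in which the tool goes at most 62.5 mm and 10.7 degrees, less where a joint would pass 70% of its speed; a pose out of reach is approached as far as the arm can. A call with a gripper value outside its range is refused whole. The fingers move at their own pace and stop on an object; "newtons" is the grip in N (left out, the last holds). Time passes only in rows, so rows that repeat a pose let the fingers close. It gives the time, the measured TCP pose, the force and the opening at its end, in the units of the state.
- env.get_obs(): the state, without advancing time (a new reading comes with each control period).
- read_camera(name): name is "scene" or "side" or "wrist"; returns a dict with "color" (420x560x3 uint8, blue, green, red), "mtx" (3x3 intrinsics, pixels), "rvec" (rotation vector, rad) and "tvec" (3), from world to camera coordinates, as OpenCV has them; the wrist camera has in their place "mount" (4x4, takes a point from camera to tool coordinates, whose origin is the TCP and whose axes are the flange's). Camera axes: x right, y down, z forward; pixel columns grow to the right and rows downward; lengths in m; the calibration is good to about 2 mm. The wrist camera is an equidistant fisheye: a pixel r from the principal point sees the ray r / f radians off the axis. A picture is of the moment at which its call begins: read the wrist's pose just before it. There is no depth.
- env.sign_off(): hands the job in, once; it reports no verdict.
The state is a dict: "time_s": time; "qpos": joint angles; "joint_velocities": joint speeds; "effort": joint torques, N m; "tool_pos": TCP position; "tool_rot": TCP orientation; "force": force on the tool from outside, world axes, zero at the start; "wrist_torque": the same for the moment, N m; "grip_width": finger opening in m.
Only numpy, scipy, OpenCV 4.12 (cv2) and the standard library are available. Lean on these libraries where they do the work, as an engineer would, in place of code of your own. Each camera call takes 0.05 s, during which the arm holds its last target. There are 200 camera calls.

## Working session

There is one attempt and no reset: what is moved stays moved. The work goes in short steps, Python scripts to look and compute and a tool call to move; the robot and the scene stay as the last step left them, time stands still between calls to the robot, and variables do not carry over. Pictures are saved under pics/ and viewed, about 12 in all and at most 16, crops included, and the job is handed in when it is done.

Besides the shell and the picture viewer there is one more tool, called after "Emit:" by a JSON object that holds its "fn" and its "kwargs", one argument or row to a line. step_arm: Moves the arm, as the interface text tells. Its arguments: {"type":"object","properties":{"steps":{"type":"array","items":{"type":"number"}},"newtons":{"type":"number"}},"required":["steps"]}

```bash
mkdir -p pics; ls; cat > h.py <<'E'
import numpy as np, cv2
from cell import env, read_camera
from scipy.spatial.transform import Rotation as R
def save(n,img): cv2.imwrite('pics/'+n+'.png',img)
def cam(n):
    c=read_camera(n); return c
def ray(c,px):
    p=np.array(px,float).reshape(-1,1,2)
    u=cv2.undistortPoints(p,c['mtx'],None).reshape(-1,2)
    d=np.c_[u,np.ones(len(u))]
    M=cv2.Rodrigues(np.array(c['rvec'],float))[0]; t=np.array(c['tvec'],float).ravel()
    return -M.T@t, d@M
def onplane(c,px,z):
    o,d=ray(c,px); return o+d*((z-o[2])/d[:,2])[:,None]
def proj(c,P):
    return cv2.projectPoints(np.array(P,float).reshape(-1,3),np.array(c['rvec'],float),np.array(c['tvec'],float),c['mtx'],None)[0].reshape(-1,2)
E
python3 - <<'E'
from h import *
o=env.get_obs(); print(o)
for n in ('scene','side','wrist'):
    c=cam(n); save(n+'0',c['color']); print(n,{k:np.round(v,4).tolist() for k,v in c.items() if k!='color'})
    if n!='wrist': print(ray(c,[[280,210]])[0])
E
```

```text
pics
{'time_s': 0.0, 'qpos': array([-63.13405557,  18.43942407,  -4.01420942,  83.17377149,
         1.29750485,  78.54198866,  -3.26062758]), 'joint_velocities': array([ 0.00468405,  0.06398335,  0.02146778, -0.03074558, -0.02612882,
        0.04013605, -0.06592179]), 'effort': array([-3.26251495e-06, -4.91284096e+01, -4.03846046e-01, -3.12526739e+01,
       -6.39551715e-02,  4.41391964e-02,  1.67522103e-04]), 'tool_pos': array([0.28536402, 0.58339536, 0.22146714]), 'tool_rot': array([-1.79890193e+02,  8.63664299e-03,  1.53942406e+02]), 'force': array([ 0.70806652, -1.13667519, -0.72760388]), 'wrist_torque': array([ 0.06132588, -0.00328628,  0.02121394]), 'grip_width': 0.0873128697954817}
scene {'mtx': [[495.2367, 0.0, 280.1855], [0.0, 495.2367, 206.8712], [0.0, 0.0, 1.0]], 'rvec': [1.3308, 1.9403, -1.0375], 'tvec': [0.1573, -0.1497, 1.8858]}
[1.62326083 0.41416351 0.8927484 ]
side {'mtx': [[396.7165, 0.0, 277.3663], [0.0, 396.7165, 213.157], [0.0, 0.0, 1.0]], 'rvec': [2.4132, -0.2506, 0.0964], 'tvec': [-0.493, 0.1924, 1.0645]}
[ 0.36640057 -0.64450804  0.92934197]
wrist {'mtx': [[325.1923, 0.0, 279.646], [0.0, 325.1923, 215.0369], [0.0, 0.0, 1.0]], 'mount': [[-0.0016, -0.9591, -0.2829, 0.0762], [1.0, -0.0015, -0.0005, 0.0007], [0.0, -0.2829, 0.9591, -0.163], [0.0, 0.0, 0.0, 1.0]]}
```

View pics/scene0.png

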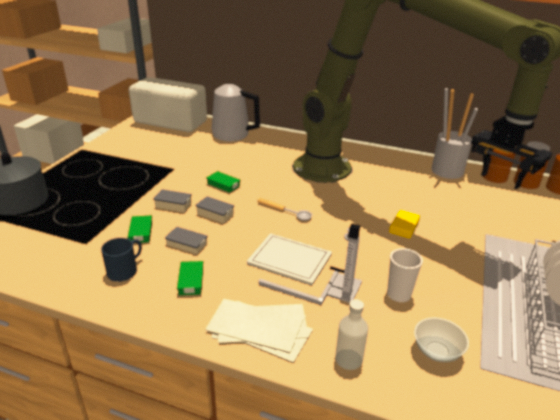

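View pics/side0.png

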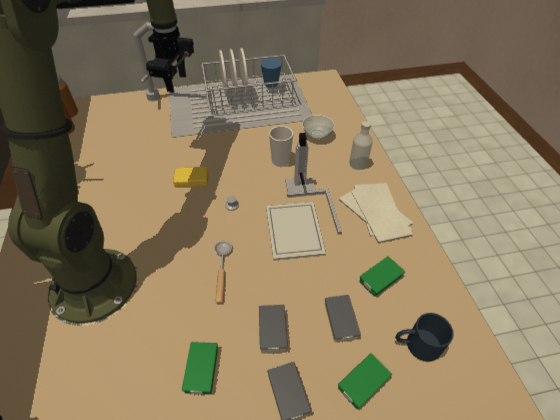

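The scene view shows three grey-lidded boxes at (173,201), (215,210) and (187,240). The green ones are decoys. The board is at (290,257), the gauge at (351,262) and the cup at (403,275). In the side view the boxes are at (273,327), (342,317) and (289,390), the board at (295,229), the x stop at (333,212) and the gauge base at (300,187).

```bash
python3 - <<'E'
from h import *
S=cam('side'); C=cam('scene')
a=cv2.resize(S['color'][125:265,250:360],None,fx=4,fy=4,interpolation=cv2.INTER_CUBIC)
b=cv2.resize(C['color'][215:315,240:370],None,fx=2.7,fy=2.7,interpolation=cv2.INTER_CUBIC)
im=np.zeros((560,800,3),np.uint8); im[:,:440]=a; im[:270,445:796]=b[:270,:351]; save('crop1',im)
# lids
for n,c in(('side',S),('scene',C)):
    hsv=cv2.cvtColor(c['color'],cv2.COLOR_BGR2HSV)
    for p in ([(273,327),(342,317),(289,385)] if n=='side' else [(173,199),(215,207),(187,238)]):
        print(n,p,hsv[p[1],p[0]],c['color'][p[1],p[0]])
    m=cv2.inRange(hsv,(0,0,40),(180,70,125))
    if n=='side': m[:270]=0
    else: m[:185]=0;m[260:]=0;m[:,:150]=0;m[:,240:]=0
    cs,_=cv2.findContours(m,cv2.RETR_EXTERNAL,cv2.CHAIN_APPROX_NONE)
    for k in cs:
        if cv2.contourArea(k)<150: continue
        r=cv2.minAreaRect(k); bx=cv2.boxPoints(r)
        print(n,cv2.contourArea(k),np.round(r[0],1),np.round(bx,1).tolist())
        if n=='side':
            for z in (.03,.038,.046):
                w=onplane(c,k.reshape(-1,2),z)[:,:2].astype(np.float32)
                q=cv2.minAreaRect(w*1000); print(z,np.round(q[0]),np.round(q[1]),round(q[2],1))
E
```

```text
side (273, 327) [19 22 93] [85 90 93]
side (342, 317) [17 20 91] [84 88 91]
side (289, 385) [19 21 95] [87 92 95]
side 1544.0 [288.2 392.3] [[264.8999938964844, 370.70001220703125], [294.0, 361.0], [311.6000061035156, 413.79998779296875], [282.5, 423.5]]
0.03 [ 448. -381.] [ 65. 115.] 5.8
0.038 [ 447. -383.] [ 64. 114.] 5.8
0.046 [ 446. -386.] [ 64. 113.] 5.8
side 937.0 [434.1 329.8] [[409.6000061035156, 334.79998779296875], [423.3999938964844, 307.20001220703125], [458.6000061035156, 324.79998779296875], [444.79998779296875, 352.3999938964844]]
0.03 [ 821. -315.] [87. 85.] 43.2
0.038 [ 817. -318.] [86. 85.] 43.2
0.046 [ 813. -321.] [85. 84.] 43.2
side 1121.5 [272.4 328. ] [[258.1000061035156, 305.3999938964844], [284.70001220703125, 304.29998779296875], [286.70001220703125, 350.6000061035156], [260.20001220703125, 351.79998779296875]]
0.03 [ 443. -230.] [118.  64.] 81.2
0.038 [ 442. -234.] [117.  63.] 81.2
0.046 [ 441. -238.] [116.  62.] 81.2
side 1069.0 [341.9 317.4] [[323.1000061035156, 298.5], [348.5, 291.6000061035156], [360.70001220703125, 336.29998779296875], [335.29998779296875, 343.29998779296875]]
0.03 [ 614. -239.] [116.  65.] 86.8
0.038 [ 612. -243.] [115.  64.] 86.8
0.046 [ 610. -246.] [114.  64.] 86.8
scene (173, 199) [ 14  43 125] [104 114 125]
scene (215, 207) [ 16  43 125] [104 115 125]
scene (187, 238) [ 15  41 125] [105 115 125]
scene 310.0 [184.3 237.5] [[166.39999389648438, 239.10000610351562], [169.89999389648438, 226.6999969482422], [202.3000030517578, 235.89999389648438], [198.8000030517578, 248.39999389648438]]
scene 245.5 [214.  206.1] [[196.60000610351562, 206.1999969482422], [200.10000610351562, 195.6999969482422], [231.3000030517578, 206.10000610351562], [227.8000030517578, 216.60000610351562]]
scene 215.5 [171.4 197.1] [[154.8000030517578, 199.10000610351562], [156.39999389648438, 189.89999389648438], [188.0, 195.1999969482422], [186.39999389648438, 204.39999389648438]]
```

View pics/crop1.png

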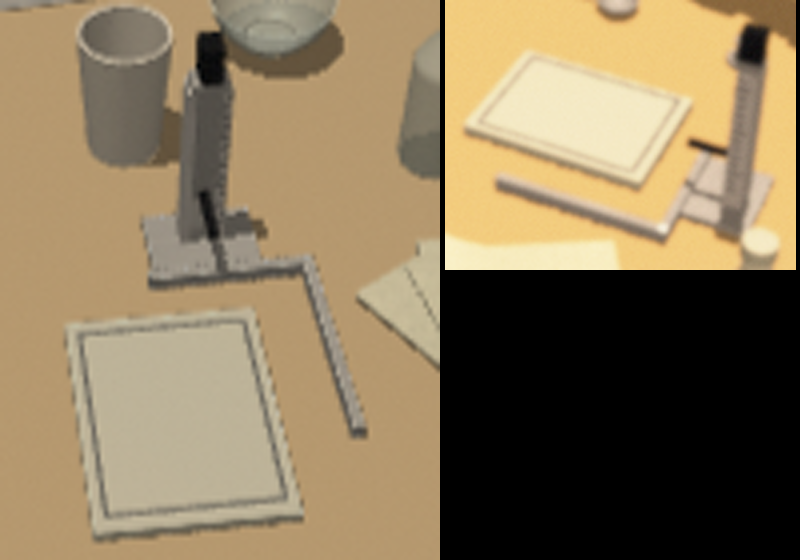

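The crop shows the stop's L corner at about (305,268), its x bar end at (357,432) and its y bar's left end at (150,280). The board's top corners are near (66,324), (250,310), (300,516) and (97,532). The black pointer runs from (205,195) to (217,235).

```bash
python3 - <<'E'
from h import *
S=cam('side'); C=cam('scene')
f=lambda p:np.array(p)/4.+[250-.4,125-.4]
P=onplane(S,f([(152,276),(300,263),(305,270),(352,432),(302,257)]),.014); print('stops y-L,y-R,x-top,x-end,',np.round(P*1000,0)[:,:2].tolist())
d=P[3]-P[2]; print('yaw from xstop',np.degrees(np.arctan2(d[1],d[0]))+90); d=P[1]-P[0]; print('yaw ystop',np.degrees(np.arctan2(d[1],d[0])))
B=onplane(S,f([(66,324),(250,310),(300,516),(97,532)]),.012)
print('board',np.round(B*1000)[:,:2].tolist(),B.mean(0)); 
for i in range(4):
    d=B[(i+1)%4]-B[i]; print(np.linalg.norm(d),np.degrees(np.arctan2(d[1],d[0])))
# board by mask in both
g=lambda p:np.array(p)/2.7+[240,215]
B2=onplane(C,g([(529-445,50),(692-445,102),(638-445,183),(466-445,127)]),.012)
print('scene board',np.round(B2*1000)[:,:2].tolist(),B2.mean(0))
P2=onplane(C,g([(498-445,178),(662-445,229),(705-445,155)]),.014); print('scene stops',np.round(P2*1000)[:,:2].tolist())
# black grip block top centre by both
def tri(a,b):
    o1,d1=ray(S,[a]);o2,d2=ray(C,[b]);d1=d1[0];d2=d2[0]
    A=np.c_[d1,-d2];s=np.linalg.lstsq(A,o2-o1,rcond=None)[0];p,q=o1+d1*s[0],o2+d2*s[1];return (p+q)/2,np.linalg.norm(p-q)
print('grip block',tri(f((210,56)),g((752-445,46))))
for a,b in(((272.4,328),(214,206)),((341.9,317.4),(184.3,237.5)),((288.2,392.3),(171.4,197.1))): print('lid',tri(a,b))
hs=cv2.cvtColor(C['color'],cv2.COLOR_BGR2HSV)
print('tumbler base est',onplane(S,f([(125,150)]),0))
E
```

```text
stops y-L,y-R,x-top,x-end, [[582.0, 212.0], [702.0, 201.0], [704.0, 193.0], [690.0, 27.0], [705.0, 208.0]]
yaw from xstop -4.5928978170259
yaw ystop -4.865179154014643
board [[505.0, 177.0], [650.0, 162.0], [632.0, -37.0], [489.0, -21.0]] [0.56906913 0.07027513 0.012     ]
0.14524912185658811 -5.9269005476796774
0.1989483718145844 -95.00233163154796
0.14366744325402678 173.62308856729587
0.19785223802069493 85.46220591443137
scene board [[486.0, -17.0], [509.0, 179.0], [653.0, 164.0], [637.0, -28.0]] [0.57131647 0.07444495 0.012     ]
scene stops [[700.0, 34.0], [709.0, 204.0], [590.0, 214.0]]
grip block (array([0.63299396, 0.25576194, 0.19059829]), np.float64(0.002978464545578954))
lid (array([ 0.44169975, -0.23173757,  0.03109598]), np.float64(0.0028454708491046678))
lid (array([ 0.61649447, -0.23847358,  0.0244914 ]), np.float64(0.001205403130015422))
lid (array([ 0.44637971, -0.38369891,  0.03175014]), np.float64(0.0011054849243985576))
tumbler base est [[ 5.96114628e-01  3.78890894e-01 -1.11022302e-16]]
```

```bash
cat >> h.py <<'E'
def Rt(yaw): return R.from_euler('xyz',[180,0,yaw],degrees=True)
def plan(*wps,start=None):
    """wps: (x,y,z,yaw) with tool down; prints tool-frame shift and turn for each leg"""
    o=env.get_obs() if start is None else None
    p,r=(o['tool_pos'],R.from_euler('xyz',o['tool_rot'],degrees=True)) if o else (np.array(start[:3]),Rt(start[3]))
    print('at',np.round(p,4),np.round(r.as_euler('xyz',degrees=True),2))
    for w in wps:
        q=np.array(w[:3]); r2=Rt(w[3]); s=r.inv().apply(q-p); t=(r.inv()*r2).as_rotvec()
        print('->',w,np.round(s,4),np.round(t,4),'rows',round(max(np.linalg.norm(s)/.0625,np.degrees(np.linalg.norm(t))/10.7),1)); p,r=q,r2
def st():
    o=env.get_obs(); print(round(o['time_s'],2),np.round(o['tool_pos'],4),np.round(o['tool_rot'],2),'F',np.round(o['force'],1),'w',round(o['grip_width'],4))
E
python3 -c "
from h import *
plan((.44,.34,.32,120),(.58,.1,.32,85.3))"
```

```text
at [0.2854 0.5838 0.2223] [-179.98   -0.    153.95]
-> (0.44, 0.34, 0.32, 120) [-0.2459 -0.1512 -0.0976] [-4.000e-04  1.000e-04  5.925e-01] rows 4.9
-> (0.58, 0.1, 0.32, 85.3) [-0.2778  0.0012  0.    ] [-0.     -0.      0.6056] rows 4.4
```

Emit:
{"fn": "step_arm", "kwargs": {
  "steps": [-0.246,-0.151,-0.098,0,0,0.592,-1,-0.246,-0.151,-0.098,0,0,0.592,-1,-0.246,-0.151,-0.098,0,0,0.592,-1,-0.246,-0.151,-0.098,0,0,0.592,-1,-0.246,-0.151,-0.098,0,0,0.592,-1]
}}

```text
time_s: 0.98
tool_pos: [0.4415, 0.338, 0.3218]
tool_rot: [179.9, -0.0, 119.9]
force: [0.4, 0.4, -0.3]
grip_width: 0.087
```

Emit:
{"fn": "step_arm", "kwargs": {
  "steps": [-0.278,0.001,0,0,0,0.606,-1,-0.278,0.001,0,0,0,0.606,-1,-0.278,0.001,0,0,0,0.606,-1,-0.278,0.001,0,0,0,0.606,-1,-0.278,0.001,0,0,0,0.606,-1]
}}

```text
time_s: 1.6
tool_pos: [0.5815, 0.0951, 0.3209]
tool_rot: [179.9, 0.1, 84.9]
force: [0.8, 0.1, 0.1]
grip_width: 0.0868
```

Emit:
{"fn": "step_arm", "kwargs": {
  "steps": [0,0,0,0,0,0,-1,0,0,0,0,0,0,-1]
}}

```text
time_s: 1.85
tool_pos: [0.5797, 0.1014, 0.3205]
tool_rot: [-180.0, -0.1, 85.4]
force: [-0.2, 0.6, 0.5]
grip_width: 0.0871
```

```bash
cat >> h.py <<'E'
def wcam():
    o=env.get_obs(); c=read_camera('wrist'); T=np.eye(4); T[:3,:3]=R.from_euler('xyz',o['tool_rot'],degrees=True).as_matrix(); T[:3,3]=o['tool_pos']
    c['T']=T@np.array(c['mount'],float); return c
def wplane(c,px,z):
    px=np.array(px,float).reshape(-1,2); m=c['mtx']; u=(px-[m[0,2],m[1,2]])/[m[0,0],m[1,1]]
    th=np.linalg.norm(u,axis=1,keepdims=True)+1e-12
    d=np.c_[u/th*np.sin(th),np.cos(th)]@c['T'][:3,:3].T; o=c['T'][:3,3]
    return o+d*((z-o[2])/d[:,2])[:,None]
def wproj(c,P):
    P=np.array(P,float).reshape(-1,3); q=(P-c['T'][:3,3])@c['T'][:3,:3]
    n=np.hypot(q[:,0],q[:,1]); th=np.arctan2(n,q[:,2]); m=c['mtx']
    return q[:,:2]/n[:,None]*th[:,None]*[m[0,0],m[1,1]]+[m[0,2],m[1,2]]
E
python3 - <<'E'
from h import *
st(); c=wcam(); im=c['color'].copy(); np.save('w1.npy',dict(c,color=c['color']),allow_pickle=True)
save('w1',cv2.resize(im,None,fx=1.42,fy=1.42,interpolation=cv2.INTER_CUBIC))
E
```

```text
1.85 [0.5797 0.1014 0.3205] [-1.7997e+02 -5.0000e-02  8.5390e+01] F [-0.2  0.6  0.5] w 0.0871
```

View pics/w1.png

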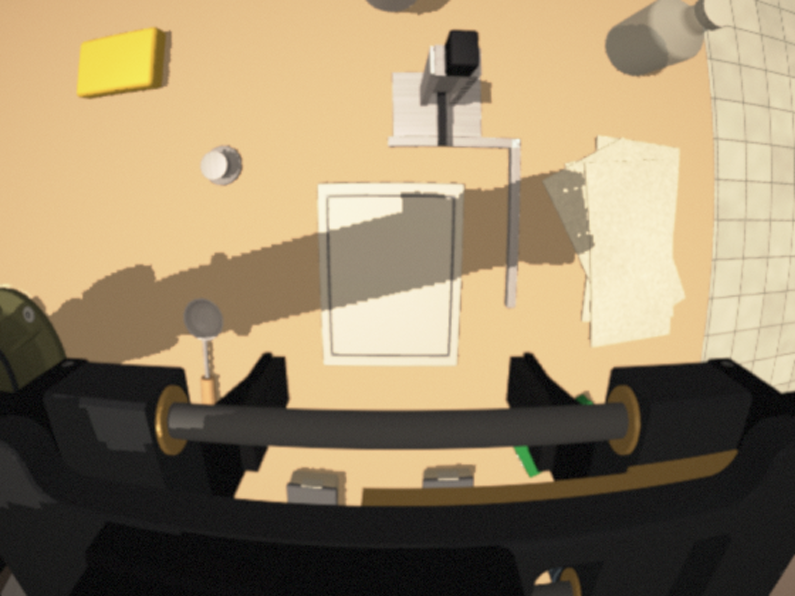

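The wrist view has the y-stop's inner edge from (388,148) to (508,148), the x-stop's inner edge from (511,150) to (506,305), and the board corners at (318,185), (464,183), (457,363) and (324,364). The gauge grip is at (461,52).

```bash
python3 - <<'E'
from h import *
c=np.load('w1.npy',allow_pickle=True).item()
f=lambda p:np.array(p)/1.42
g=cv2.cvtColor(c['color'],cv2.COLOR_BGR2HSV)
P=wplane(c,f([(388,148),(508,148),(511,150),(506,305)]),.014)
print(np.round(P*1000,1)[:,:2].tolist())
d=P[1]-P[0];print(np.degrees(np.arctan2(d[1],d[0])));d=P[2]-P[3];print(np.degrees(np.arctan2(d[1],d[0]))-90)
# grey mask for stop inner edge refine: low sat
m=cv2.inRange(g,(0,0,90),(180,45,230))
for u in range(278,356,8): 
    col=m[90:115,u]; r=np.where(col>0)[0]; print(u, r.min()+90 if len(r) else None, r.max()+90 if len(r) else None, np.round(wplane(c,[(u,(r.max()+90.5))],.014)[0,:2]*1000,1) if len(r) else '')
for v in range(115,210,12):
    row=m[v,345:372]; r=np.where(row>0)[0]; 
    if len(r): print('row',v,r.min()+345,r.max()+345,np.round(wplane(c,[(r.min()+344.5,v)],.014)[0,:2]*1000,1))
B=wplane(c,f([(318,185),(464,183),(457,363),(324,364)]),.012);print('board',np.round(B[:,:2]*1000,1).tolist(),B.mean(0))
for i in range(4):
    d=B[(i+1)%4]-B[i]; print(np.linalg.norm(d),np.degrees(np.arctan2(d[1],d[0])))
print('grip top',wplane(c,f([(461,52)]),.207), 'cap',wplane(c,f([(218,165)]),.02),'sponge',wplane(c,f([(120,63)]),.02))
E
```

```text
[[580.5, 205.2], [702.3, 198.2], [705.3, 196.1], [693.4, 32.0]]
-3.2588854454595513
-4.164620982488003
278 None None 
286 95 101 [598.9 207.6]
294 95 101 [610.2 206.8]
302 95 101 [621.5 206. ]
310 None None 
318 90 101 [644.4 204.6]
326 90 102 [655.8 202.6]
334 90 102 [667.4 202. ]
342 97 102 [679.1 201.6]
350 98 102 [690.9 201.1]
row 115 359 364 [702.4 182.4]
row 127 360 364 [702.8 164.7]
row 139 359 364 [700.4 147.1]
row 151 359 364 [699.5 129.4]
row 163 358 364 [697.3 111.6]
row 175 358 363 [696.6  93.6]
row 187 358 362 [696.1  75.3]
row 199 357 362 [694.1  56.9]
board [[506.2, 174.6], [654.5, 164.2], [637.3, -31.8], [488.8, -21.0]] [0.57169684 0.07149804 0.012     ]
0.1486308628213026 -4.035487475733547
0.1967188962232895 -95.00302173518517
0.14892494053578959 175.86368043020488
0.19646203608446067 84.91000283746887
grip top [[0.63150116 0.25070417 0.207     ]] cap [[0.4032822  0.20963636 0.02      ]] sponge [[0.28968526 0.35077549 0.02      ]]
```

```bash
python3 -c "
from h import *
plan((.50,.09,.2,130),(.468,.080,.10,175.5),(.468,.08,.006,175.5),(.5347,.0748,.006,175.5))"
```

```text
at [0.5796 0.102  0.3205] [-1.7997e+02 -5.0000e-02  8.5460e+01]
-> (0.5, 0.09, 0.2, 130) [-0.0184 -0.0783  0.1205] [-1.000e-04 -1.100e-03 -7.774e-01] rows 4.2
-> (0.468, 0.08, 0.1, 175.5) [ 0.0129 -0.0309  0.1   ] [ 0.      0.     -0.7941] rows 4.3
-> (0.468, 0.08, 0.006, 175.5) [ 0.    -0.     0.094] [0. 0. 0.] rows 1.5
-> (0.5347, 0.0748, 0.006, 175.5) [-0.0669  0.      0.    ] [0. 0. 0.] rows 1.1
```

Emit:
{"fn": "step_arm", "kwargs": {
  "steps": [-0.018,-0.078,0.12,0,0,-0.777,-1,-0.018,-0.078,0.12,0,0,-0.777,-1,-0.018,-0.078,0.12,0,0,-0.777,-1,-0.018,-0.078,0.12,0,0,-0.777,-1,-0.018,-0.078,0.12,0,0,-0.777,-1]
}}

```text
time_s: 2.52
tool_pos: [0.5004, 0.0901, 0.2007]
tool_rot: [180.0, -0.0, 130.0]
force: [-0.4, -0.3, -0.7]
grip_width: 0.087
```

Emit:
{"fn": "step_arm", "kwargs": {
  "steps": [0.013,-0.031,0.1,0,0,-0.794,-1,0.013,-0.031,0.1,0,0,-0.794,-1,0.013,-0.031,0.1,0,0,-0.794,-1,0.013,-0.031,0.1,0,0,-0.794,-1,0.013,-0.031,0.1,0,0,-0.794,-1]
}}

```text
time_s: 3.15
tool_pos: [0.4692, 0.0796, 0.101]
tool_rot: [180.0, 0.0, 175.4]
force: [-0.2, 0.5, -0.4]
grip_width: 0.0869
```

Emit:
{"fn": "step_arm", "kwargs": {
  "steps": [0,0,0.05,0,0,0,-1,0,0,0.08,0,0,0,-1,0,0,0.092,0,0,0,-1,0,0,0.092,0,0,0,-1]
}}

```text
time_s: 3.65
tool_pos: [0.4689, 0.079, 0.0086]
tool_rot: [-180.0, -0.0, 175.3]
force: [0.3, 0.0, 0.6]
grip_width: 0.0871
```

```bash
python3 -c "
from h import *
plan((.468,.08,.005,175.5),(.5347,.0748,.005,175.5))
st()"
```

```text
at [0.4689 0.079  0.0086] [-1.7999e+02 -2.0000e-02  1.7529e+02]
-> (0.468, 0.08, 0.005, 175.5) [0.001  0.0009 0.0036] [-0.0002 -0.0003 -0.0036] rows 0.1
-> (0.5347, 0.0748, 0.005, 175.5) [-0.0669  0.      0.    ] [0. 0. 0.] rows 1.1
3.65 [0.4689 0.079  0.0086] [-1.7999e+02 -2.0000e-02  1.7529e+02] F [0.3 0.  0.6] w 0.0871
```

Emit:
{"fn": "step_arm", "kwargs": {
  "steps": [-0.008,0,0.003,0,0,0,-1,-0.018,0,0.003,0,0,0,-1,-0.028,0,0.003,0,0,0,-1,-0.038,0,0.003,0,0,0,-1,-0.048,0,0.003,0,0,0,-1]
}}

```text
time_s: 4.28
tool_pos: [0.5141, 0.0752, 0.0058]
tool_rot: [180.0, -0.4, 175.3]
force: [-10.1, 1.6, 8.8]
grip_width: 0.0872
```

Emit:
{"fn": "step_arm", "kwargs": {
  "steps": [-0.006,0,0,0,0,0,-1,-0.012,0,0,0,0,0,-1]
}}

```text
time_s: 4.53
tool_pos: [0.5261, 0.0742, 0.0058]
tool_rot: [180.0, -0.4, 175.3]
force: [-11.0, 0.8, 8.8]
grip_width: 0.0874
```

Emit:
{"fn": "step_arm", "kwargs": {
  "steps": [-0.003,0,0,0,0,0,-1,-0.003,0,0,0,0,0,-1]
}}

```text
time_s: 4.78
tool_pos: [0.5301, 0.0739, 0.0058]
tool_rot: [180.0, -0.3, 175.3]
force: [-6.4, 0.9, 5.1]
grip_width: 0.0869
```

Emit:
{"fn": "step_arm", "kwargs": {
  "steps": [-0.002,0,0,0,0,0,-1,-0.002,0,0,0,0,0,-1]
}}

```text
time_s: 5.03
tool_pos: [0.5314, 0.0737, 0.0058]
tool_rot: [180.0, -0.3, 175.3]
force: [-7.6, 0.1, 6.6]
grip_width: 0.0868
```

Emit:
{"fn": "step_arm", "kwargs": {
  "steps": [-0.002,0,0,0,0,0,-1,-0.002,0,0,0,0,0,-1]
}}

```text
time_s: 5.28
tool_pos: [0.5323, 0.0737, 0.0057]
tool_rot: [180.0, -0.5, 175.3]
force: [-11.2, -0.2, 10.1]
grip_width: 0.0872
```

Emit:
{"fn": "step_arm", "kwargs": {
  "steps": [-0.002,0,0,0,0,0,-1,-0.002,0,0,0,0,0,-1]
}}

```text
time_s: 5.52
tool_pos: [0.5324, 0.0737, 0.0056]
tool_rot: [-180.0, -0.7, 175.3]
force: [-16.2, 1.1, 14.4]
grip_width: 0.087
```

```bash
python3 - <<'E'
from h import *
st();S=cam('side');C=cam('scene')
a=cv2.resize(S['color'][125:265,250:360],None,fx=4,fy=4,interpolation=cv2.INTER_CUBIC)
b=cv2.resize(C['color'][215:315,240:370],None,fx=2.7,fy=2.7,interpolation=cv2.INTER_CUBIC)
im=np.zeros((560,800,3),np.uint8); im[:,:440]=a; im[:270,445:796]=b[:270,:351]; save('crop2',im)
E
```

```text
5.53 [0.5324 0.0737 0.0056] [-179.99   -0.71  175.33] F [-16.2   1.1  14.4] w 0.087
```

View pics/crop2.png

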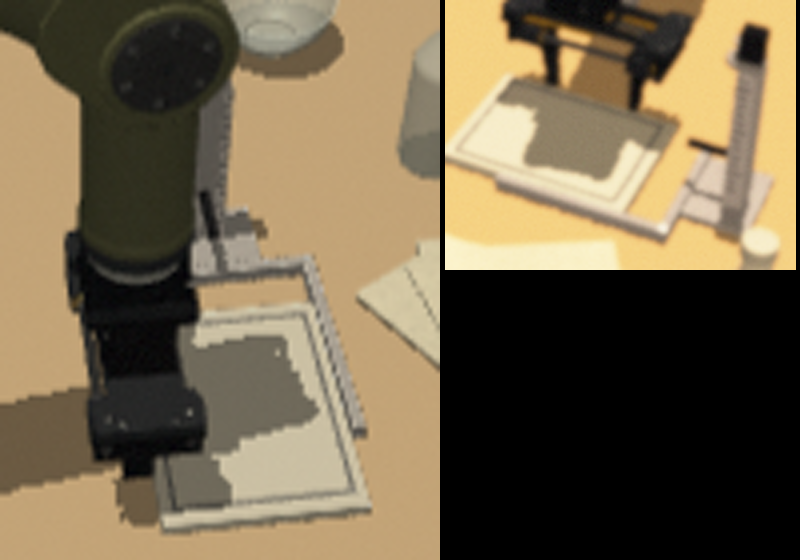

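The board now sits against the x stop, with the y gap still open. Next I'll push from the -y edge.

```bash
python3 -c "
from h import *
plan((.512,.0755,.0057,175.4),(.512,.0755,.12,175.4),(.56,-.02,.12,130),(.608,-.0575,.08,85.5),(.608,-.0575,.006,85.5))"
```

```text
at [0.5323 0.0737 0.0056] [-180.     -0.71  175.33]
-> (0.512, 0.0755, 0.0057, 175.4) [0.0204 0.0002 0.0001] [-0.0001 -0.0124 -0.0012] rows 0.3
-> (0.512, 0.0755, 0.12, 175.4) [ 0.      0.     -0.1143] [0. 0. 0.] rows 1.8
-> (0.56, -0.02, 0.12, 130) [-0.0555 -0.0913 -0.    ] [-0.     -0.      0.7924] rows 4.2
-> (0.608, -0.0575, 0.08, 85.5) [-0.0596  0.0127  0.04  ] [ 0.     -0.      0.7767] rows 4.2
-> (0.608, -0.0575, 0.006, 85.5) [ 0.    -0.     0.074] [0. 0. 0.] rows 1.2
```

Emit:
{"fn": "step_arm", "kwargs": {
  "steps": [0.026,0,0,0,0,0,-1,0.026,0,0,0,0,0,-1,0.026,0,-0.06,0,0,0,-1,0.026,0,-0.115,0,0,0,-1,0.026,0,-0.115,0,0,0,-1]
}}

```text
time_s: 6.25
tool_pos: [0.5172, 0.0757, 0.1264]
tool_rot: [179.7, 0.7, 175.3]
force: [-0.4, -0.4, -0.0]
grip_width: 0.0867
```

Emit:
{"fn": "step_arm", "kwargs": {
  "steps": [-0.055,-0.091,0,0,0,0.792,-1,-0.055,-0.091,0,0,0,0.792,-1,-0.055,-0.091,0,0,0,0.792,-1,-0.055,-0.091,0,0,0,0.792,-1,-0.055,-0.091,0,0,0,0.792,-1]
}}

```text
time_s: 6.88
tool_pos: [0.5598, -0.0206, 0.1199]
tool_rot: [-180.0, 0.0, 129.8]
force: [0.2, 0.5, -0.2]
grip_width: 0.087
```

Emit:
{"fn": "step_arm", "kwargs": {
  "steps": [-0.06,0.013,0.04,0,0,0.777,-1,-0.06,0.013,0.04,0,0,0.777,-1,-0.06,0.013,0.04,0,0,0.777,-1,-0.06,0.013,0.04,0,0,0.777,-1,-0.06,0.013,0.04,0,0,0.777,-1]
}}

```text
time_s: 7.5
tool_pos: [0.608, -0.0581, 0.0798]
tool_rot: [-180.0, 0.1, 85.4]
force: [-0.6, 0.3, -1.0]
grip_width: 0.0872
```

```bash
python3 -c "
from h import *
plan((.608,-.0575,.007,85.5),(.6128,.0,.007,85.5))"
```

```text
at [ 0.608  -0.0581  0.0798] [-1.7999e+02  7.0000e-02  8.5450e+01]
-> (0.608, -0.0575, 0.007, 85.5) [ 0.0007 -0.0001  0.0728] [-0.0002  0.0013 -0.0009] rows 1.2
-> (0.6128, 0.0, 0.007, 85.5) [0.0577 0.0003 0.    ] [0. 0. 0.] rows 0.9
```

Emit:
{"fn": "step_arm", "kwargs": {
  "steps": [0,0,0.05,0,0,0,-1,0,0,0.073,0,0,0,-1,0,0,0.073,0,0,0,-1]
}}

```text
time_s: 7.88
tool_pos: [0.606, -0.0578, 0.0054]
tool_rot: [-179.8, 0.0, 85.5]
force: [-0.1, 0.5, 0.7]
grip_width: 0.0868
```

Emit:
{"fn": "step_arm", "kwargs": {
  "steps": [0.01,0,0,0,0,0,-1,0.02,0,0,0,0,0,-1,0.03,0,0,0,0,0,-1,0.04,0,0,0,0,0,-1,0.046,0,0,0,0,0,-1]
}}

```text
time_s: 8.5
tool_pos: [0.6122, -0.0131, 0.0089]
tool_rot: [179.9, 0.1, 85.4]
force: [-0.3, -5.7, 2.9]
grip_width: 0.0871
```

Emit:
{"fn": "step_arm", "kwargs": {
  "steps": [0.004,0,0,0,0,0,-1,0.004,0,0,0,0,0,-1]
}}

```text
time_s: 8.75
tool_pos: [0.6125, -0.0088, 0.0089]
tool_rot: [179.9, 0.1, 85.4]
force: [-0.1, -4.6, 3.2]
grip_width: 0.0869
```

Emit:
{"fn": "step_arm", "kwargs": {
  "steps": [0.002,0,0,0,0,0,-1,0.003,0,0,0,0,0,-1]
}}

```text
time_s: 9.0
tool_pos: [0.6126, -0.0071, 0.0089]
tool_rot: [179.9, 0.1, 85.4]
force: [-0.6, -7.6, 3.5]
grip_width: 0.087
```

Emit:
{"fn": "step_arm", "kwargs": {
  "steps": [0.002,0,0,0,0,0,-1,0.002,0,0,0,0,0,-1]
}}

```text
time_s: 9.25
tool_pos: [0.6127, -0.0065, 0.0089]
tool_rot: [179.9, 0.2, 85.3]
force: [-0.6, -8.8, 3.4]
grip_width: 0.087
```

Emit:
{"fn": "step_arm", "kwargs": {
  "steps": [0.002,0,0,0,0,0,-1,0.002,0,0,0,0,0,-1]
}}

```text
time_s: 9.5
tool_pos: [0.6127, -0.0063, 0.0089]
tool_rot: [179.9, 0.3, 85.3]
force: [-0.5, -11.5, 4.2]
grip_width: 0.087
```

Emit:
{"fn": "step_arm", "kwargs": {
  "steps": [0.002,0,0,0,0,0,-1,0.002,0,0,0,0,0,-1]
}}

```text
time_s: 9.75
tool_pos: [0.6127, -0.0062, 0.0089]
tool_rot: [179.9, 0.5, 85.2]
force: [-1.4, -14.1, 4.8]
grip_width: 0.0872
```

Emit:
{"fn": "step_arm", "kwargs": {
  "steps": [-0.02,0,0,0,0,0,-1,-0.025,0,-0.03,0,0,0,-1,-0.025,0,-0.09,0,0,0,-1,-0.025,0,-0.15,0,0,0,-1,-0.025,0,-0.2,0,0,0,-1]
}}

```text
time_s: 10.38
tool_pos: [0.6105, -0.0223, 0.2104]
tool_rot: [179.9, -0.2, 85.5]
force: [0.8, 1.4, -0.4]
grip_width: 0.0865
```

Emit:
{"fn": "step_arm", "kwargs": {
  "steps": [0.06,0,-0.06,0,0,0,-1,0.06,0,-0.06,0,0,0,-1,0.06,0,-0.06,0,0,0,-1,0.06,0,-0.06,0,0,0,-1]
}}

```text
time_s: 10.88
tool_pos: [0.614, 0.0346, 0.2657]
tool_rot: [-179.8, 0.1, 85.3]
force: [-0.3, -0.8, 0.1]
grip_width: 0.0869
```

```bash
python3 - <<'E'
from h import *
st(); c=wcam(); np.save('w2.npy',c,allow_pickle=True)
save('w2',cv2.resize(c['color'][40:320,190:450],None,fx=2.1,fy=2.1,interpolation=cv2.INTER_CUBIC))
E
```

```text
10.88 [0.614  0.0346 0.2657] [-1.7983e+02  7.0000e-02  8.5340e+01] F [-0.3 -0.8  0.1] w 0.0869
```

View pics/w2.png

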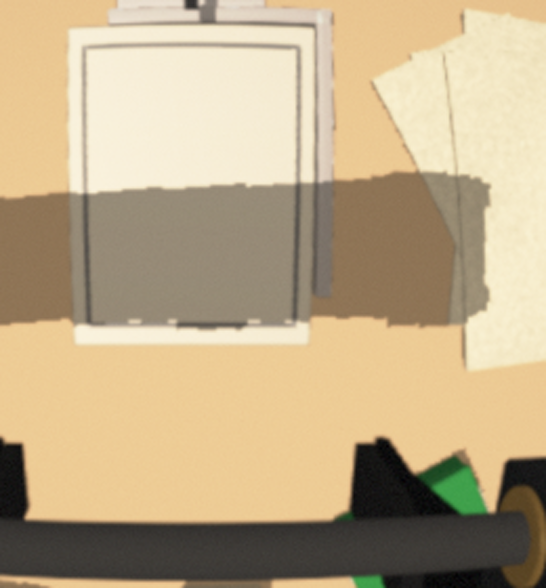

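The board sits flush in the corner with no visible gap on either stop. Next I'll look over the boxes.

```bash
python3 - <<'E'
from h import *
c=np.load('w2.npy',allow_pickle=True).item()
B=wplane(c,np.array([(69,29),(316,26),(309,344),(76,344)])/2.1+[190,40],.012)
print(np.round(B[:,:2]*1000,1).tolist(),B.mean(0))
for i in range(4):
    d=B[(i+1)%4]-B[i]; print(np.linalg.norm(d),np.degrees(np.arctan2(d[1],d[0])))
plan((.55,-.22,.3,85.5),(.50,-.47,.3,85.5))
E
```

```text
[[556.9, 207.8], [705.9, 197.6], [688.9, -1.5], [541.2, 10.7]] [0.62323183 0.1036493  0.012     ]
0.14935311823317235 -3.9199295907422744
0.19982293811937146 -94.87418526316566
0.14821334273204956 175.302079208735
0.19779472313387758 85.45018154845926
at [0.614  0.0342 0.2656] [-1.7983e+02  8.0000e-02  8.5300e+01]
-> (0.55, -0.22, 0.3, 85.5) [-0.2587 -0.0431 -0.0339] [-0.003   0.0014 -0.0035] rows 4.2
-> (0.5, -0.47, 0.3, 85.5) [-0.2532 -0.0302 -0.    ] [0. 0. 0.] rows 4.1
```

Emit:
{"fn": "step_arm", "kwargs": {
  "steps": [-0.259,-0.043,-0.034,0,0,0,-1,-0.259,-0.043,-0.034,0,0,0,-1,-0.259,-0.043,-0.034,0,0,0,-1,-0.259,-0.043,-0.034,0,0,0,-1,-0.259,-0.043,-0.034,0,0,0,-1]
}}

```text
time_s: 11.55
tool_pos: [0.5479, -0.2261, 0.3014]
tool_rot: [-179.9, 0.1, 84.8]
force: [0.0, 0.1, -0.1]
grip_width: 0.0871
```

Emit:
{"fn": "step_arm", "kwargs": {
  "steps": [-0.253,-0.03,0,0,0,0,-1,-0.253,-0.03,0,0,0,0,-1,-0.253,-0.03,0,0,0,0,-1,-0.253,-0.03,0,0,0,0,-1,-0.253,-0.03,0,0,0,0,-1]
}}

```text
time_s: 12.18
tool_pos: [0.4959, -0.4745, 0.2992]
tool_rot: [-179.7, 0.1, 84.8]
force: [-0.7, 0.4, 1.0]
grip_width: 0.0872
```

Emit:
{"fn": "step_arm", "kwargs": {
  "steps": [0,0,0,0,0,0,-1,0,0,0,0,0,0,-1]
}}

```text
time_s: 12.42
tool_pos: [0.5029, -0.4664, 0.301]
tool_rot: [180.0, -0.1, 85.6]
force: [0.6, 0.4, -0.3]
grip_width: 0.0869
```

```bash
python3 - <<'E'
from h import *
st(); c=wcam(); np.save('w3.npy',c,allow_pickle=True)
save('w3',cv2.resize(c['color'],None,fx=1.42,fy=1.42,interpolation=cv2.INTER_CUBIC))
E
```

```text
12.43 [ 0.5029 -0.4664  0.301 ] [ 1.7999e+02 -1.1000e-01  8.5600e+01] F [ 0.6  0.4 -0.3] w 0.0869
```

View pics/w3.png

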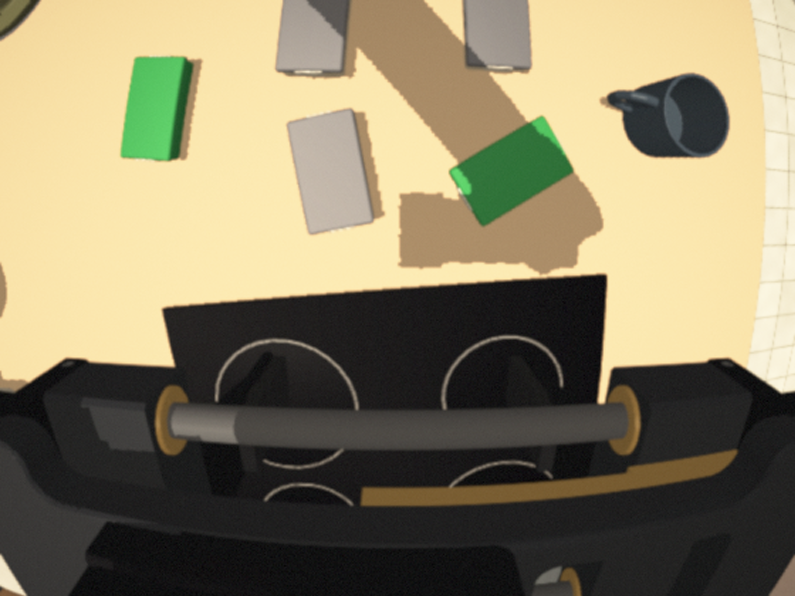

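The view shows one grey box in full at (331,170). The other two are cut off at the top, so I'll shift +0.11 m in y.

Emit:
{"fn": "step_arm", "kwargs": {
  "steps": [0.11,0,0,0,0,0,-1,0.11,0,0,0,0,0,-1,0.11,0,0,0,0,0,-1,0.11,0,0,0,0,0,-1]
}}

```text
time_s: 12.98
tool_pos: [0.5108, -0.358, 0.302]
tool_rot: [179.9, 0.0, 85.6]
force: [-0.4, -0.3, 0.0]
grip_width: 0.0871
```

```bash
python3 - <<'E'
from h import *
st(); c=wcam(); np.save('w4.npy',c,allow_pickle=True)
hsv=cv2.cvtColor(c['color'],cv2.COLOR_BGR2HSV)
# grey-ish: compare to wood by saturation
m=cv2.inRange(hsv,(0,0,50),(180,60,220)); m[262:]=0; m=cv2.morphologyEx(m,cv2.MORPH_OPEN,np.ones((3,3)))
cs,_=cv2.findContours(m,cv2.RETR_EXTERNAL,cv2.CHAIN_APPROX_NONE)
im=c['color'].copy()
for k in cs:
    if cv2.contourArea(k)<800: continue
    cv2.drawContours(im,[k],-1,(0,0,255),1)
    print(cv2.contourArea(k),cv2.minAreaRect(k)[0])
    for z in (.03,.038,.046):
        w=wplane(c,k.reshape(-1,2),z)[:,:2].astype(np.float32)
        q=cv2.minAreaRect(w*1000); print(' ',z,np.round(q[0],1),np.round(q[1],1),round(q[2],1))
save('w4',cv2.resize(im,None,fx=1.42,fy=1.42,interpolation=cv2.INTER_CUBIC))
E
```

```text
12.97 [ 0.5108 -0.358   0.302 ] [179.94   0.    85.56] F [-0.4 -0.3  0. ] w 0.0871
3393.0 (234.26763916015625, 198.8713836669922)
  0.03 [ 448.  -381.6] [ 64.2 111.9] 5.5
  0.038 [ 449.3 -379.7] [ 63.1 109.9] 5.5
  0.046 [ 450.6 -377.9] [ 61.9 107.8] 5.5
3297.0 (467.2086181640625, 158.45346069335938)
  0.03 [ 803.8 -344. ] [ 90.2 156.4] 88.3
  0.038 [ 798.6 -342.8] [ 88.5 153.5] 88.3
  0.046 [ 793.3 -341.7] [ 86.9 150.6] 88.3
3661.5 (220.47811889648438, 89.06745147705078)
  0.03 [ 443.9 -228.2] [110.4  64.4] 81.4
  0.038 [ 445.2 -229.2] [108.4  63.2] 81.4
  0.046 [ 446.6 -230.1] [106.4  62. ] 81.4
3425.0 (350.0370178222656, 84.99932098388672)
  0.03 [ 616.9 -235.3] [108.3  62.4] 86.8
  0.038 [ 615.1 -236.1] [106.3  61.3] 86.8
  0.046 [ 613.2 -237. ] [104.3  60.1] 86.8
```

View pics/w4.png

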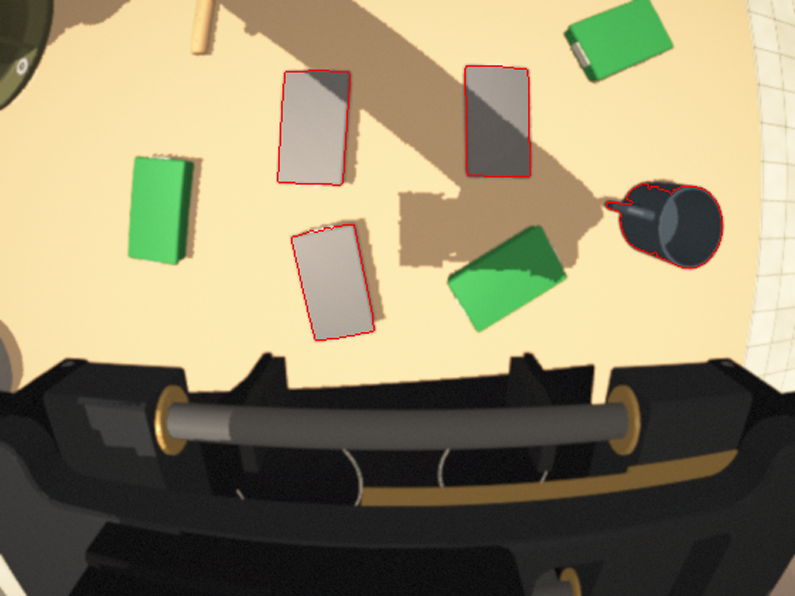

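```bash
python3 - <<'E'
from h import *
c=np.load('w4.npy',allow_pickle=True).item()
hsv=cv2.cvtColor(c['color'],cv2.COLOR_BGR2HSV)
m=cv2.inRange(hsv,(0,0,50),(180,60,220)); m[262:]=0
n,l,s,ce=cv2.connectedComponentsWithStats(m)
for i in range(1,n):
    if s[i,4]<2500: continue
    v,u=np.where(l==i); p=np.c_[u,v].astype(float); out=[]
    for z in(.03,.038,.046):
        A=wplane(c,p,z);ax=wplane(c,p+[1,0],z)-A; ay=wplane(c,p+[0,1],z)-A
        out.append(round(abs(ax[:,0]*ay[:,1]-ax[:,1]*ay[:,0]).sum()*1e6))
    print(ce[i],out,'want 7040')
plan((.4445,-.2285,.10,81.4),(.4445,-.2285,.0075,81.4))
E
```

```text
[349.96200394  85.27779341] [6774, 6527, 6285] want 7040
[220.61790335  89.25587536] [7059, 6802, 6549] want 7040
[472.36225403 156.2659511 ] [10088, 9720, 9359] want 7040
[234.6081888  198.49729883] [7090, 6831, 6578] want 7040
at [ 0.5101 -0.3592  0.302 ] [1.7996e+02 3.0000e-02 8.5430e+01]
-> (0.4445, -0.2285, 0.1, 81.4) [ 0.1251 -0.076   0.2018] [0.0006 0.0005 0.0704] rows 4.0
-> (0.4445, -0.2285, 0.0075, 81.4) [ 0.     -0.      0.0925] [0. 0. 0.] rows 1.5
```

Emit:
{"fn": "step_arm", "kwargs": {
  "steps": [0.125,-0.076,0.202,0,0,0.07,-1,0.125,-0.076,0.202,0,0,0.07,-1,0.125,-0.076,0.202,0,0,0.07,-1,0.125,-0.076,0.202,0,0,0.07,-1,0.125,-0.076,0.202,0,0,0.07,-1]
}}

```text
time_s: 13.65
tool_pos: [0.4389, -0.2251, 0.0949]
tool_rot: [-179.4, -0.2, 81.4]
force: [0.1, -0.9, 0.2]
grip_width: 0.087
```

Emit:
{"fn": "step_arm", "kwargs": {
  "steps": [0,0,0,0,0,0,-1]
}}

```text
time_s: 13.78
tool_pos: [0.445, -0.2301, 0.1004]
tool_rot: [179.9, 0.1, 81.3]
force: [-0.1, 0.2, 0.5]
grip_width: 0.0871
```

```bash
python3 - <<'E'
from h import *
plan((.4445,-.2285,.10,81.4),(.4445,-.2285,.0075,81.4))
c=wcam(); save('w5',c['color'])
E
```

```text
at [ 0.445  -0.2301  0.1004] [1.7989e+02 7.0000e-02 8.1290e+01]
-> (0.4445, -0.2285, 0.1, 81.4) [ 0.0015 -0.0007  0.0004] [ 0.0019  0.0012 -0.0019] rows 0.0
-> (0.4445, -0.2285, 0.0075, 81.4) [ 0.     -0.      0.0925] [0. 0. 0.] rows 1.5
```

View pics/w5.png

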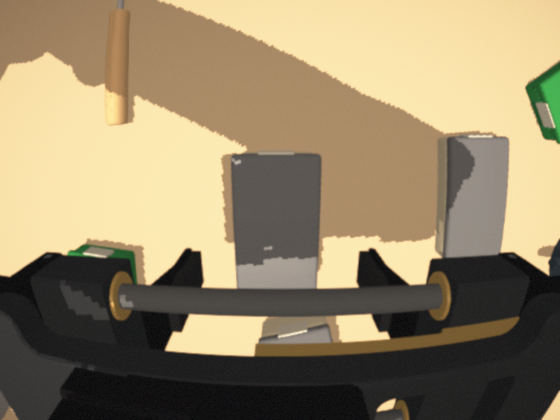

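The box lies squarely between the open fingers, its lid spanning columns 233–320 below row 153. I'll descend and grip.

Emit:
{"fn": "step_arm", "kwargs": {
  "steps": [0.001,0,0.05,0,0,0,-1,0.001,0,0.08,0,0,0,-1,0.001,0,0.092,0,0,0,-1,0.001,0,0.092,0,0,0,-1]
}}

```text
time_s: 14.32
tool_pos: [0.4453, -0.2286, 0.0082]
tool_rot: [180.0, 0.1, 81.3]
force: [-0.4, -1.3, 0.5]
grip_width: 0.087
```

Emit:
{"fn": "step_arm", "kwargs": {
  "steps": [0,0,0,0,0,0,1,0,0,0,0,0,0,1,0,0,0,0,0,0,1,0,0,0,0,0,0,1,0,0,0,0,0,0,1],
  "newtons": 20
}}

```text
time_s: 14.95
tool_pos: [0.4444, -0.2272, 0.0081]
tool_rot: [-180.0, -0.0, 81.4]
force: [-2.5, 1.4, 6.7]
grip_width: 0.0637
```

```bash
python3 - <<'E'
from h import *
st()
plan((.4445,-.2285,.11,81.4),(.53,-.07,.15,85.4),(.622,.10,.12,85.4),(.6225,.1042,.03,85.4))
E
```

```text
14.95 [ 0.4444 -0.2272  0.0081] [-1.7998e+02 -4.0000e-02  8.1410e+01] F [-2.5  1.4  6.7] w 0.0637
at [ 0.4444 -0.2272  0.0081] [-1.7998e+02 -4.0000e-02  8.1410e+01]
-> (0.4445, -0.2285, 0.11, 81.4) [-0.0012  0.0002 -0.1019] [-0.0003 -0.0008  0.0002] rows 1.6
-> (0.53, -0.07, 0.15, 85.4) [ 0.1695  0.0608 -0.04  ] [-0.      0.     -0.0698] rows 3.0
-> (0.622, 0.1, 0.12, 85.4) [0.1768 0.0781 0.03  ] [0. 0. 0.] rows 3.1
-> (0.6225, 0.1042, 0.03, 85.4) [0.0042 0.0002 0.09  ] [0. 0. 0.] rows 1.4
```

Emit:
{"fn": "step_arm", "kwargs": {
  "steps": [0,0,-0.02,0,0,0,1,0,0,-0.06,0,0,0,1,0,0,-0.102,0,0,0,1,0,0,-0.102,0,0,0,1]
}}

```text
time_s: 15.45
tool_pos: [0.447, -0.228, 0.1123]
tool_rot: [179.6, -0.0, 81.4]
force: [-0.5, 0.9, -2.6]
grip_width: 0.064
```

```bash
cat >> h.py <<'E'
def board_side(c=None):
    """white board in side view -> world corners at z=.012"""
    c=c or cam('side'); hsv=cv2.cvtColor(c['color'],cv2.COLOR_BGR2HSV)
    roi=np.zeros(hsv.shape[:2],np.uint8); roi[190:275,245:345]=255
    m=cv2.inRange(hsv,(0,0,150),(180,62,255))&roi
    m=cv2.morphologyEx(m,cv2.MORPH_CLOSE,np.ones((5,5)))
    k=max(cv2.findContours(m,cv2.RETR_EXTERNAL,cv2.CHAIN_APPROX_NONE)[0],key=cv2.contourArea)
    w=onplane(c,k.reshape(-1,2),.012)[:,:2].astype(np.float32)*1000
    return cv2.minAreaRect(w)
E
python3 - <<'E'
from h import *
st(); S=cam('side'); hsv=cv2.cvtColor(S['color'],cv2.COLOR_BGR2HSV); print(hsv[235,300],hsv[260,260],hsv[210,325])
print(board_side(S))
plan((.53,-.07,.15,85.4),(.622,.10,.12,85.4),(.6225,.1042,.03,85.4))
save('s3',cv2.resize(S['color'][125:345,220:400],None,fx=2.7,fy=2.7,interpolation=cv2.INTER_CUBIC))
E
```

```text
15.45 [ 0.447  -0.228   0.1123] [ 1.7961e+02 -4.0000e-02  8.1420e+01] F [-0.5  0.9 -2.6] w 0.064
[ 23  49 220] [27 91 59] [ 22  47 221]
((643.8023071289062, 104.50662994384766), (220.74240112304688, 141.4746551513672), 78.18131256103516)
at [ 0.4456 -0.2271  0.1104] [ 1.7982e+02 -6.0000e-02  8.1440e+01]
-> (0.53, -0.07, 0.15, 85.4) [ 0.168   0.0602 -0.0393] [ 0.0031 -0.001  -0.0692] rows 2.9
-> (0.622, 0.1, 0.12, 85.4) [0.1768 0.0781 0.03  ] [0. 0. 0.] rows 3.1
-> (0.6225, 0.1042, 0.03, 85.4) [0.0042 0.0002 0.09  ] [0. 0. 0.] rows 1.4
```

View pics/s3.png

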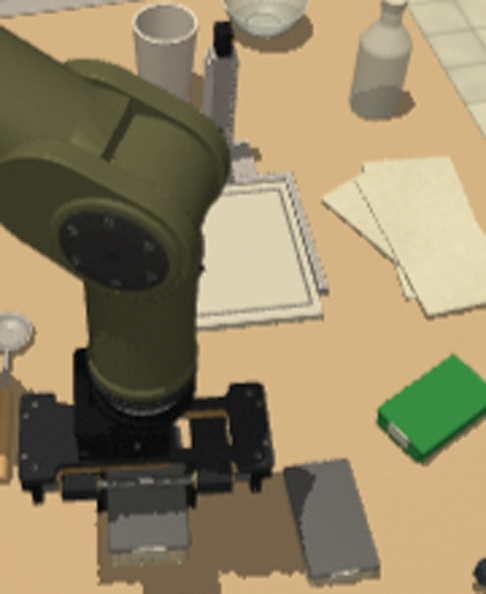

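The board is still home and the box is held square. Now to place it.

Emit:
{"fn": "step_arm", "kwargs": {
  "steps": [0.168,0.06,-0.039,0,0,-0.07,1,0.168,0.06,-0.039,0,0,-0.07,1,0.168,0.06,-0.039,0,0,-0.07,1,0.168,0.06,-0.039,0,0,-0.07,1]
}}

```text
time_s: 16.0
tool_pos: [0.5304, -0.0639, 0.1472]
tool_rot: [-179.9, -0.1, 86.0]
force: [0.2, -0.3, -1.8]
grip_width: 0.0636
```

Emit:
{"fn": "step_arm", "kwargs": {
  "steps": [0.177,0.078,0.03,0,0,0,1,0.177,0.078,0.03,0,0,0,1,0.177,0.078,0.03,0,0,0,1,0.177,0.078,0.03,0,0,0,1,0.177,0.078,0.03,0,0,0,1]
}}

```text
time_s: 16.62
tool_pos: [0.6197, 0.0993, 0.1163]
tool_rot: [-179.8, 0.2, 85.4]
force: [-0.4, -1.4, -1.8]
grip_width: 0.0638
```

Emit:
{"fn": "step_arm", "kwargs": {
  "steps": [0,0,0,0,0,0,1]
}}

```text
time_s: 16.75
tool_pos: [0.6202, 0.0971, 0.1181]
tool_rot: [-179.9, 0.1, 85.2]
force: [0.3, -0.5, -2.0]
grip_width: 0.0637
```

```bash
python3 - <<'E'
from h import *
plan((.6225,.1042,.03,85.4))
c=wcam(); np.save('w6.npy',c,allow_pickle=True); save('w6',c['color'])
E
```

```text
at [0.6202 0.0971 0.1181] [-1.7994e+02  8.0000e-02  8.5220e+01]
-> (0.6225, 0.1042, 0.03, 85.4) [0.0074 0.0018 0.088 ] [-0.001   0.0014 -0.0031] rows 1.4
```

View pics/w6.png

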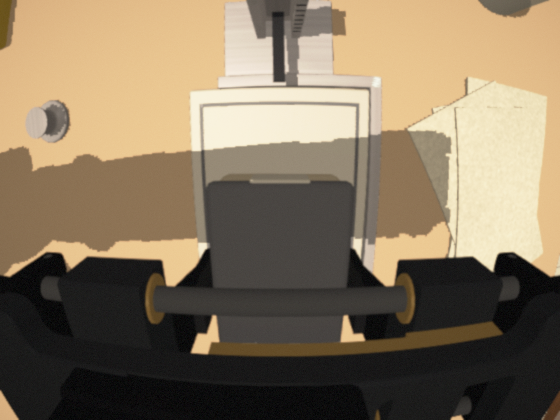

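The board's far edge is at row 92 with corners at (191,92) and (369,90), flush against both stops. The held lid's far edge is at row 182, columns 210–352.

```bash
python3 - <<'E'
from h import *
c=np.load('w6.npy',allow_pickle=True).item(); o=env.get_obs()
B=wplane(c,[(191,92),(369,90.5)],.012); print(np.round(B*1000,1),np.linalg.norm(B[1]-B[0]))
d=(B[1]-B[0])/np.linalg.norm(B[1]-B[0]);n=np.array([-d[1],d[0],0]); print('yaw',np.degrees(np.arctan2(d[1],d[0])),'centre',(B[0]+B[1])/2-n*.1)
for h in(.03,.038,.046):
    L=wplane(c,[(210,182),(353,183)],.1181-.0081+h); m=(L[0]+L[1])/2-o['tool_pos']; y=np.radians(o['tool_rot'][2])
    print(h,np.linalg.norm(L[1]-L[0]),'far edge ahead of TCP',m[0]*np.cos(y)+m[1]*np.sin(y))
E
```

```text
[[557.2 207.7  12. ]
 [704.6 196.5  12. ]] 0.14784200363485875
yaw -4.360980108825726 centre [0.62326438 0.10241203 0.012     ]
0.03 0.06398489125044848 far edge ahead of TCP 0.05117797783403445
0.038 0.060352249585807614 far edge ahead of TCP 0.05268768150476703
0.046 0.05671960792116686 far edge ahead of TCP 0.05419738517549954
```

Emit:
{"fn": "step_arm", "kwargs": {
  "steps": [0.008,0.002,0.04,0,0,-0.003,1,0.008,0.002,0.08,0,0,-0.003,1,0.008,0.002,0.094,0,0,-0.003,1,0.008,0.002,0.094,0,0,-0.003,1]
}}

```text
time_s: 17.3
tool_pos: [0.6232, 0.1067, 0.0245]
tool_rot: [-180.0, 0.0, 85.5]
force: [-0.2, 0.9, -1.3]
grip_width: 0.0636
```

Emit:
{"fn": "step_arm", "kwargs": {
  "steps": [0,0,0.001,0,0,0,1,0,0,0.001,0,0,0,1]
}}

```text
time_s: 17.55
tool_pos: [0.6247, 0.108, 0.0252]
tool_rot: [179.9, -0.1, 85.6]
force: [-0.5, -0.6, -2.8]
grip_width: 0.0641
```

Emit:
{"fn": "step_arm", "kwargs": {
  "steps": [0,0,0.001,0,0,0,1,0,0,0.001,0,0,0,1]
}}

```text
time_s: 17.8
tool_pos: [0.6237, 0.108, 0.0229]
tool_rot: [180.0, -0.0, 85.6]
force: [0.1, -0.0, -1.4]
grip_width: 0.0635
```

Emit:
{"fn": "step_arm", "kwargs": {
  "steps": [-0.002,-0.001,0.001,0,0,0.002,1,-0.002,-0.001,0.001,0,0,0.002,1]
}}

```text
time_s: 18.05
tool_pos: [0.6222, 0.1056, 0.0214]
tool_rot: [-180.0, 0.0, 85.5]
force: [-0.0, 0.5, -2.5]
grip_width: 0.064
```

Emit:
{"fn": "step_arm", "kwargs": {
  "steps": [0,0,0.001,0,0,0,1,0,0,0.001,0,0,0,1]
}}

```text
time_s: 18.3
tool_pos: [0.6223, 0.106, 0.0205]
tool_rot: [-180.0, 0.0, 85.5]
force: [0.1, -0.4, -1.5]
grip_width: 0.0637
```

Emit:
{"fn": "step_arm", "kwargs": {
  "steps": [0,0,0.001,0,0,0,1,0,0,0.001,0,0,0,1]
}}

```text
time_s: 18.55
tool_pos: [0.6225, 0.106, 0.0202]
tool_rot: [180.0, -0.0, 85.5]
force: [-2.1, 0.1, 3.5]
grip_width: 0.0638
```

Emit:
{"fn": "step_arm", "kwargs": {
  "steps": [0,0,0,0,0,0,-1,0,0,0,0,0,0,-1,0,0,0,0,0,0,-1,0,0,0,0,0,0,-1]
}}

```text
time_s: 19.05
tool_pos: [0.6225, 0.106, 0.0195]
tool_rot: [180.0, -0.0, 85.5]
force: [0.2, -0.0, -1.0]
grip_width: 0.086
```

Emit:
{"fn": "step_arm", "kwargs": {
  "steps": [0,0,-0.02,0,0,0,-1,0,0,-0.06,0,0,0,-1,0,0,-0.12,0,0,0,-1,0,0,-0.12,0,0,0,-1,0,0,-0.12,0,0,0,-1]
}}

```text
time_s: 19.68
tool_pos: [0.6225, 0.1061, 0.1406]
tool_rot: [179.9, -0.1, 85.5]
force: [-0.0, -0.3, 0.1]
grip_width: 0.0871
```

```bash
python3 - <<'E'
from h import *
plan((.62,-.08,.14,86.8),(.616,-.2365,.10,86.8),(.616,-.2365,.008,86.8))
c=wcam(); np.save('w7.npy',c,allow_pickle=True); hsv=cv2.cvtColor(c['color'],cv2.COLOR_BGR2HSV)
m=cv2.inRange(hsv,(0,0,30),(180,60,150)); m[265:]=0; save('w7',np.hstack([c['color'],cv2.cvtColor(m,8)])[:300])
E
```

```text
at [0.6225 0.1061 0.1406] [ 1.7994e+02 -6.0000e-02  8.5480e+01]
-> (0.62, -0.08, 0.14, 86.8) [-0.1857  0.0122  0.0004] [ 0.0011 -0.001  -0.0231] rows 3.0
-> (0.616, -0.2365, 0.1, 86.8) [-0.1565  0.0047  0.04  ] [0. 0. 0.] rows 2.6
-> (0.616, -0.2365, 0.008, 86.8) [-0.    -0.     0.092] [0. 0. 0.] rows 1.5
```

View pics/w7.png

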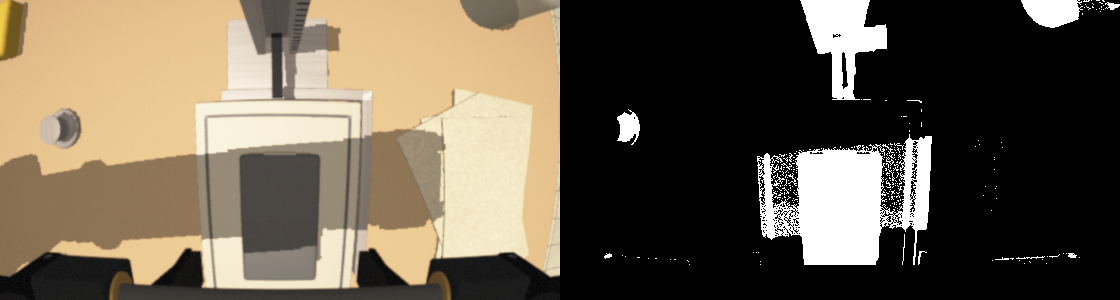

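The box is on the board with lid corners at (241,153), (320,154), (315,279) and (244,278). The board's far edge runs (196,104)–(364,102).

```bash
python3 - <<'E'
from h import *
c=np.load('w7.npy',allow_pickle=True).item()
L=wplane(c,[(241,153),(320,154),(315.5,279),(244,278)],.042); print(np.round(L[:,:2]*1000,1).tolist(),L.mean(0),np.linalg.norm(L[1]-L[0]),np.linalg.norm(L[2]-L[1]))
B=wplane(c,[(196,104),(364,102)],.012); print(np.round(B*1000,1),np.linalg.norm(B[1]-B[0]))
e=(B[0]+B[1])/2; d=(B[1]-B[0])/np.linalg.norm(B[1]-B[0]);n=np.array([-d[1],d[0],0]); print('board c',e-.1*n, 'box far edge from board far edge',((e-(L[0]+L[1])/2)@n), 'lat',((L[:,:].mean(0)-e)@d))
E
```

```text
[[597.3, 161.2], [660.8, 155.3], [651.8, 43.8], [587.3, 50.1]] [0.62431083 0.10261648 0.042     ] 0.06377770026730165 0.11181379632309844
[[556.9 207.8  12. ]
 [707.8 197.5  12. ]] 0.15118526787816436
board c [0.62554682 0.10285233 0.012     ] box far edge from board far edge 0.04448795132952633 lat -0.001217095182154747
```

Emit:
{"fn": "step_arm", "kwargs": {
  "steps": [-0.186,0.012,0,0,0,-0.023,-1,-0.186,0.012,0,0,0,-0.023,-1,-0.186,0.012,0,0,0,-0.023,-1,-0.186,0.012,0,0,0,-0.023,-1]
}}

```text
time_s: 20.23
tool_pos: [0.6174, -0.0887, 0.1387]
tool_rot: [-179.9, 0.2, 86.1]
force: [0.3, -0.4, 0.7]
grip_width: 0.0871
```

Emit:
{"fn": "step_arm", "kwargs": {
  "steps": [-0.156,0.005,0.03,0,0,0,-1,-0.156,0.005,0.03,0,0,0,-1,-0.156,0.005,0.03,0,0,0,-1,-0.156,0.005,0.03,0,0,0,-1]
}}

```text
time_s: 20.72
tool_pos: [0.6136, -0.2395, 0.1076]
tool_rot: [-179.8, 0.1, 86.5]
force: [-0.2, -0.2, 0.8]
grip_width: 0.0868
```

```bash
python3 - <<'E'
from h import *
c=wcam(); np.save('w8.npy',c,allow_pickle=True); hsv=cv2.cvtColor(c['color'],cv2.COLOR_BGR2HSV)
m=cv2.inRange(hsv,(0,0,30),(180,60,220)); m[262:]=0; m[:,:190]=0; m[:,370:]=0
k=max(cv2.findContours(m,cv2.RETR_EXTERNAL,cv2.CHAIN_APPROX_NONE)[0],key=cv2.contourArea)
u,v,w,h=cv2.boundingRect(k); print(u,v,w,h)
for z in(.03,.038,.046):
    q=wplane(c,k.reshape(-1,2),z)[:,:2].astype(np.float32)*1000; r=cv2.minAreaRect(q); print(z,np.round(r[0],1),np.round(r[1],1),round(r[2],1),'far y',q[:,1].max())
plan((.616,-.2365,.10,86.8),(.616,-.2365,.008,86.8))
E
```

```text
241 145 84 117
0.03 [ 618.4 -225.8] [93.1 62.5] 86.9 far y -178.71098
0.038 [ 618.4 -223.7] [90.  60.4] 86.9 far y -178.14983
0.046 [ 618.5 -221.6] [87.  58.3] 86.9 far y -177.58865
at [ 0.6148 -0.2366  0.108 ] [-1.7984e+02 -4.0000e-02  8.6670e+01]
-> (0.616, -0.2365, 0.1, 86.8) [0.0002 0.0012 0.0079] [-0.0028 -0.0006 -0.0022] rows 0.1
-> (0.616, -0.2365, 0.008, 86.8) [-0.    -0.     0.092] [0. 0. 0.] rows 1.5
```

Emit:
{"fn": "step_arm", "kwargs": {
  "steps": [0.004,0.002,0.05,0,0,-0.002,-1,0.004,0.002,0.088,0,0,-0.002,-1,0.004,0.002,0.1,0,0,-0.002,-1,0.004,0.002,0.1,0,0,-0.002,-1]
}}

```text
time_s: 21.28
tool_pos: [0.6184, -0.2309, 0.0093]
tool_rot: [-179.9, -0.0, 87.0]
force: [-0.9, 0.4, 0.2]
grip_width: 0.0871
```

Emit:
{"fn": "step_arm", "kwargs": {
  "steps": [0,0,0,0,0,0,1,0,0,0,0,0,0,1,0,0,0,0,0,0,1,0,0,0,0,0,0,1,0,0,0,0,0,0,1]
}}

```text
time_s: 21.9
tool_pos: [0.6181, -0.2328, 0.0105]
tool_rot: [180.0, -0.0, 86.9]
force: [-3.3, 1.3, 6.0]
grip_width: 0.064
```

```bash
python3 - <<'E'
from h import *
st()
plan((.617,-.2325,.15,86.8),(.62,-.08,.17,86.2),(.62,.10,.15,85.5))
E
```

```text
21.9 [ 0.6181 -0.2328  0.0105] [ 1.800e+02 -2.000e-02  8.689e+01] F [-3.3  1.3  6. ] w 0.064
at [ 0.6181 -0.2328  0.0105] [ 1.800e+02 -2.000e-02  8.689e+01]
-> (0.617, -0.2325, 0.15, 86.8) [ 0.0003 -0.0011 -0.1395] [ 0.0001 -0.0003  0.0016] rows 2.2
-> (0.62, -0.08, 0.17, 86.2) [ 0.1524 -0.0055 -0.02  ] [ 0.     -0.      0.0105] rows 2.5
-> (0.62, 0.1, 0.15, 85.5) [ 0.1796 -0.0119  0.02  ] [ 0.     -0.      0.0122] rows 2.9
```

Emit:
{"fn": "step_arm", "kwargs": {
  "steps": [0,-0.001,-0.03,0,0,0,1,0,-0.001,-0.08,0,0,0,1,0,-0.001,-0.139,0,0,0,1,0,-0.001,-0.139,0,0,0,1]
}}

```text
time_s: 22.4
tool_pos: [0.6203, -0.2343, 0.1541]
tool_rot: [179.4, 0.1, 86.9]
force: [0.7, -0.5, -2.4]
grip_width: 0.0641
```

Emit:
{"fn": "step_arm", "kwargs": {
  "steps": [0.152,-0.005,-0.02,0,0,0.01,1,0.152,-0.005,-0.02,0,0,0.01,1,0.152,-0.005,-0.02,0,0,0.01,1,0.152,-0.005,-0.02,0,0,0.01,1]
}}

```text
time_s: 22.9
tool_pos: [0.6203, -0.0757, 0.167]
tool_rot: [-179.9, -0.1, 86.7]
force: [-0.7, -0.9, -1.5]
grip_width: 0.0637
```

Emit:
{"fn": "step_arm", "kwargs": {
  "steps": [0.18,-0.012,0.02,0,0,0.012,1,0.18,-0.012,0.02,0,0,0.012,1,0.18,-0.012,0.02,0,0,0.012,1,0.18,-0.012,0.02,0,0,0.012,1]
}}

```text
time_s: 23.4
tool_pos: [0.6184, 0.1062, 0.146]
tool_rot: [-179.8, -0.1, 86.1]
force: [-0.5, -0.3, -2.0]
grip_width: 0.0641
```

Emit:
{"fn": "step_arm", "kwargs": {
  "steps": [0,0,0,0,0,0,1,0,0,0,0,0,0,1]
}}

```text
time_s: 23.65
tool_pos: [0.6201, 0.0969, 0.1484]
tool_rot: [180.0, 0.1, 85.4]
force: [0.4, -0.6, -1.8]
grip_width: 0.0639
```

```bash
python3 - <<'E'
from h import *
st(); c=wcam(); np.save('w9.npy',c,allow_pickle=True); save('w9',cv2.resize(c['color'][40:290,150:420],None,fx=2.2,fy=2.2,interpolation=cv2.INTER_CUBIC)); plan((.623,.105,.056,85.5))
E
```

```text
23.65 [0.6201 0.0969 0.1484] [1.800e+02 7.000e-02 8.542e+01] F [ 0.4 -0.6 -1.8] w 0.0639
at [0.6201 0.0972 0.1485] [1.7999e+02 4.0000e-02 8.5430e+01]
-> (0.623, 0.105, 0.056, 85.5) [0.008  0.0022 0.0925] [ 0.0002  0.0007 -0.0012] rows 1.5
```

View pics/w9.png

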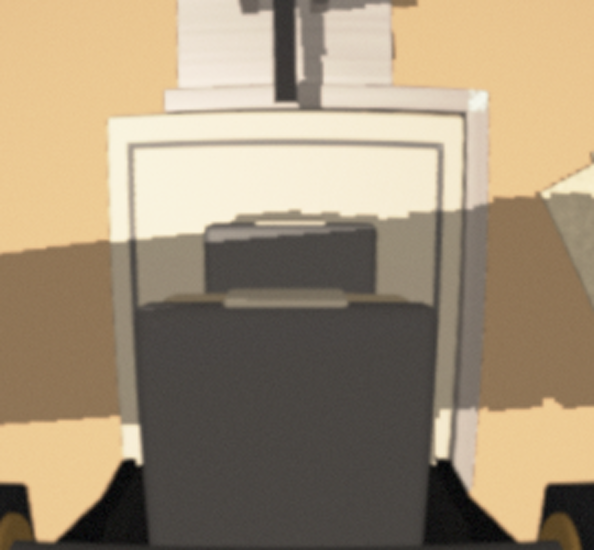

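The board is still flush. The held lid's far edge is at crop row 304 (columns 138–433), and box 1's far lid edge is at row 228 (columns 206–376).

```bash
python3 - <<'E'
from h import *
c=np.load('w9.npy',allow_pickle=True).item()
f=lambda p:np.array(p)/2.2+[150-.3,40-.3]
y=np.radians(85.42); xt=np.array([np.cos(y),np.sin(y),0]); yt=np.array([np.sin(y),-np.cos(y),0]); p=np.array([.6201,.0970,.1485])
for h in (.03,.038):
    L=wplane(c,f([(138,305),(433,305)]),.1485-.0105+h); print(h,np.linalg.norm(L[1]-L[0]),'held edge rel TCP',(L.mean(0)-p)@xt,(L.mean(0)-p)@yt, 'ang',np.degrees(np.arctan2(*((L[1]-L[0])[[1,0]]))))
L1=wplane(c,f([(206,228),(376,228)]),.042); print(np.linalg.norm(L1[1]-L1[0]),'box1 edge rel TCP',(L1.mean(0)-p)@xt,(L1.mean(0)-p)@yt,'ang',np.degrees(np.arctan2(*((L1[1]-L1[0])[[1,0]]))))
B=wplane(c,f([(108,118),(464,114)]),.012);print(np.linalg.norm(B[1]-B[0]),'board edge',(B.mean(0)-p)@xt,(B.mean(0)-p)@yt)
E
```

```text
0.03 0.060693284375933715 held edge rel TCP 0.052728115482417244 0.001503204123095947 ang -4.678849133219043
0.038 0.057303478451649216 held edge rel TCP 0.054130856325243705 0.0015090667363818224 ang -4.678849133219043
0.06389668813553433 box1 edge rel TCP 0.05990001399496976 0.0035515298768671348 ang -4.615057917874707
0.14894475627448472 board edge 0.1068766191885401 0.0017376500611654578
```

Emit:
{"fn": "step_arm", "kwargs": {
  "steps": [0.007,0.002,0.04,0,0,-0.001,1,0.007,0.002,0.075,0,0,-0.001,1,0.007,0.002,0.089,0,0,-0.001,1,0.007,0.002,0.089,0,0,-0.001,1,0.007,0.002,0.089,0,0,-0.001,1]
}}

```text
time_s: 24.32
tool_pos: [0.6233, 0.1059, 0.0605]
tool_rot: [179.9, -0.0, 85.6]
force: [0.5, -0.2, -1.8]
grip_width: 0.0638
```

Emit:
{"fn": "step_arm", "kwargs": {
  "steps": [0,0,0.002,0,0,0,1,0,0,0.002,0,0,0,1]
}}

```text
time_s: 24.58
tool_pos: [0.6232, 0.1065, 0.0585]
tool_rot: [179.9, -0.0, 85.7]
force: [0.2, -1.1, 1.8]
grip_width: 0.0637
```

```bash
python3 - <<'E'
from h import *
plan((.6225,.105,.0535,85.5))
E
```

```text
at [0.6232 0.1065 0.0585] [ 1.799e+02 -2.000e-02  8.569e+01]
-> (0.6225, 0.105, 0.0535, 85.5) [-0.0016 -0.0006  0.005 ] [ 0.0017 -0.0003  0.0033] rows 0.1
```

Emit:
{"fn": "step_arm", "kwargs": {
  "steps": [-0.0015,-0.0005,-0.004,0,0,0.003,1,-0.0015,-0.0005,-0.004,0,0,0.003,1,-0.0015,-0.0005,-0.004,0,0,0.003,1]
}}

```text
time_s: 24.95
tool_pos: [0.6216, 0.1054, 0.0614]
tool_rot: [-180.0, -0.0, 85.5]
force: [0.5, -1.0, -1.3]
grip_width: 0.0637
```

Emit:
{"fn": "step_arm", "kwargs": {
  "steps": [0,0,0.002,0,0,0,1,0,0,0.002,0,0,0,1]
}}

```text
time_s: 25.2
tool_pos: [0.6215, 0.1054, 0.0592]
tool_rot: [-180.0, 0.0, 85.5]
force: [1.1, 0.1, -2.1]
grip_width: 0.0636
```

Emit:
{"fn": "step_arm", "kwargs": {
  "steps": [0,0,0.001,0,0,0,1,0,0,0.001,0,0,0,1]
}}

```text
time_s: 25.45
tool_pos: [0.6218, 0.1053, 0.0585]
tool_rot: [-180.0, 0.0, 85.5]
force: [-0.8, -0.4, -2.1]
grip_width: 0.0637
```

Emit:
{"fn": "step_arm", "kwargs": {
  "steps": [0,0,0.001,0,0,0,1,0,0,0.001,0,0,0,1]
}}

```text
time_s: 25.7
tool_pos: [0.6219, 0.1053, 0.0584]
tool_rot: [-180.0, -0.0, 85.5]
force: [-2.5, 0.2, 5.1]
grip_width: 0.0639
```

Emit:
{"fn": "step_arm", "kwargs": {
  "steps": [0,0,0,0,0,0,-1,0,0,0,0,0,0,-1,0,0,0,0,0,0,-1,0,0,0,0,0,0,-1]
}}

```text
time_s: 26.2
tool_pos: [0.6218, 0.1053, 0.0574]
tool_rot: [180.0, 0.0, 85.5]
force: [-0.1, -0.1, -1.2]
grip_width: 0.0861
```

Emit:
{"fn": "step_arm", "kwargs": {
  "steps": [0,0,-0.02,0,0,0,-1,0,0,-0.06,0,0,0,-1,0,0,-0.12,0,0,0,-1,0,0,-0.12,0,0,0,-1,0,0,-0.12,0,0,0,-1]
}}

```text
time_s: 26.82
tool_pos: [0.622, 0.1053, 0.1785]
tool_rot: [179.9, -0.1, 85.5]
force: [-0.4, 0.3, -0.6]
grip_width: 0.0871
```

```bash
python3 - <<'E'
from h import *
st(); c=wcam(); np.save('w10.npy',c,allow_pickle=True)
save('w10',cv2.resize(c['color'][60:290,170:400],None,fx=2.4,fy=2.4,interpolation=cv2.INTER_CUBIC))
plan((.54,-.14,.18,90),(.449,-.377,.12,95.5),(.449,-.377,.01,95.5))
E
```

```text
26.82 [0.622  0.1053 0.1785] [ 1.7994e+02 -6.0000e-02  8.5530e+01] F [-0.4  0.3 -0.6] w 0.0871
at [0.6213 0.1054 0.1774] [-1.7996e+02 -1.0000e-02  8.5530e+01]
-> (0.54, -0.14, 0.18, 90) [-0.251  -0.0619 -0.0026] [-0.0007 -0.0002 -0.0779] rows 4.1
-> (0.449, -0.377, 0.12, 95.5) [-0.237 -0.091  0.06 ] [-0.     0.    -0.096] rows 4.2
-> (0.449, -0.377, 0.01, 95.5) [ 0.   -0.    0.11] [0. 0. 0.] rows 1.8
```

View pics/w10.png

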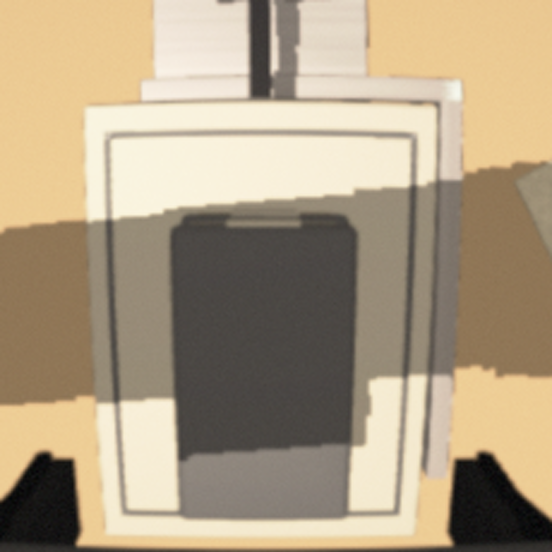

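Box 2 sits squarely on box 1: its far edge is at row 228 (columns 172–355), and box 1's edge shows behind it at row 215 (columns 183–348).

```bash
python3 - <<'E'
from h import *
c=np.load('w10.npy',allow_pickle=True).item()
f=lambda p:np.array(p)/2.4+[170-.3,60-.3]
y=np.radians(85.4); xt=np.array([np.cos(y),np.sin(y),0]); yt=np.array([np.sin(y),-np.cos(y),0]); p=c['T'][:3,3]
def rep(n,L): print(n,'w',np.linalg.norm(L[1]-L[0]).round(4),'fwd,lat',((L[:2].mean(0)-p)@xt).round(4),((L[:2].mean(0)-p)@yt).round(4))
for h1 in(.03,.038):
    rep('box1',wplane(c,f([(183,215),(348,215)]),.012+h1)); L=wplane(c,f([(172,228),(356,228),(347,518),(181,517)]),.012+h1+.03);rep('box2',L);print('len',np.linalg.norm(L[3]-L[0]),np.linalg.norm(L[2]-L[1]),np.linalg.norm(L[2]-L[3]),L.mean(0))
rep('board',wplane(c,f([(85,106),(436,103)]),.012))
E
```

```text
box1 w 0.0634 fwd,lat -0.0249 0.001
box2 w 0.0638 fwd,lat -0.0269 0.0004
len 0.11045885750330647 0.11093038754758074 0.06424497227910361 [0.62329043 0.10061458 0.072     ]
box1 w 0.0617 fwd,lat -0.0242 0.001
box2 w 0.0619 fwd,lat -0.0261 0.0004
len 0.10718078439639904 0.10763832090505136 0.062338382616288775 [0.62347341 0.10304859 0.08      ]
board w 0.148 fwd,lat 0.021 -0.0011
```

Emit:
{"fn": "step_arm", "kwargs": {
  "steps": [-0.251,-0.062,-0.003,0,0,-0.078,-1,-0.251,-0.062,-0.003,0,0,-0.078,-1,-0.251,-0.062,-0.003,0,0,-0.078,-1,-0.251,-0.062,-0.003,0,0,-0.078,-1,-0.251,-0.062,-0.003,0,0,-0.078,-1]
}}

```text
time_s: 27.5
tool_pos: [0.5373, -0.1459, 0.1799]
tool_rot: [-179.9, 0.1, 89.5]
force: [0.4, 0.7, 0.5]
grip_width: 0.0872
```

Emit:
{"fn": "step_arm", "kwargs": {
  "steps": [-0.237,-0.091,0.06,0,0,-0.096,-1,-0.237,-0.091,0.06,0,0,-0.096,-1,-0.237,-0.091,0.06,0,0,-0.096,-1,-0.237,-0.091,0.06,0,0,-0.096,-1,-0.237,-0.091,0.06,0,0,-0.096,-1]
}}

```text
time_s: 28.12
tool_pos: [0.4453, -0.3805, 0.1187]
tool_rot: [-179.7, 0.0, 95.1]
force: [-0.3, 0.5, -0.9]
grip_width: 0.087
```

Emit:
{"fn": "step_arm", "kwargs": {
  "steps": [0,0,0,0,0,0,-1,0,0,0,0,0,0,-1]
}}

```text
time_s: 28.38
tool_pos: [0.4511, -0.3747, 0.1202]
tool_rot: [180.0, -0.1, 95.7]
force: [1.0, 0.3, 0.7]
grip_width: 0.0871
```

```bash
python3 - <<'E'
from h import *
c=wcam(); np.save('w11.npy',c,allow_pickle=True); hsv=cv2.cvtColor(c['color'],cv2.COLOR_BGR2HSV)
m=cv2.inRange(hsv,(0,0,50),(180,60,220)); m[255:]=0; m[:,:190]=0; m[:,370:]=0
k=max(cv2.findContours(m,cv2.RETR_EXTERNAL,cv2.CHAIN_APPROX_NONE)[0],key=cv2.contourArea).reshape(-1,2)
print(cv2.boundingRect(k))
T=c['T'];o=env.get_obs();y=np.radians(o['tool_rot'][2]);xt=np.array([np.cos(y),np.sin(y),0]); yt=np.array([np.sin(y),-np.cos(y),0])
for z in(.03,.038):
    q=wplane(c,k,z)-o['tool_pos']; a=q@xt;b=q@yt; print(z,'fwd max',a.max(),'lat',b.min(),b.max()); r=cv2.minAreaRect((q[:,:2]*1000).astype(np.float32));print(np.round(r[1],1),r[2])
plan((.449,-.377,.01,95.5))
E
```

```text
(233, 157, 82, 98)
0.03 fwd max 0.05021642050888829 lat -0.035400069139256155 0.028723196353044322
[64.1 81.7] 5.758543968200684
0.038 fwd max 0.05107221948061595 lat -0.03423474060062734 0.02786348069570939
[62.1 79.2] 5.758543491363525
at [ 0.4513 -0.3747  0.1204] [ 1.7996e+02 -7.0000e-02  9.5720e+01]
-> (0.449, -0.377, 0.01, 95.5) [-0.0022 -0.0025  0.1104] [ 0.0007 -0.0012  0.0039] rows 1.8
```

Emit:
{"fn": "step_arm", "kwargs": {
  "steps": [-0.0015,-0.003,0.05,0,0,0.001,-1,-0.0015,-0.003,0.095,0,0,0.001,-1,-0.0015,-0.003,0.11,0,0,0.001,-1,-0.0015,-0.003,0.11,0,0,0.001,-1,-0.0015,-0.003,0.11,0,0,0.001,-1]
}}

```text
time_s: 29.05
tool_pos: [0.4481, -0.3796, 0.0124]
tool_rot: [179.9, 0.1, 95.5]
force: [1.3, -0.3, 0.4]
grip_width: 0.0872
```

Emit:
{"fn": "step_arm", "kwargs": {
  "steps": [0,0,0,0,0,0,1,0,0,0,0,0,0,1,0,0,0,0,0,0,1,0,0,0,0,0,0,1,0,0,0,0,0,0,1]
}}

```text
time_s: 29.68
tool_pos: [0.4468, -0.379, 0.0109]
tool_rot: [180.0, 0.0, 95.4]
force: [-0.6, 0.1, 4.1]
grip_width: 0.0639
```

```bash
python3 - <<'E'
from h import *
st()
plan((.45,-.377,.16,95.5),(.54,-.14,.20,90),(.62,.10,.19,85.5))
E
```

```text
29.68 [ 0.4468 -0.379   0.0109] [179.97   0.    95.44] F [-0.6  0.1  4.1] w 0.0639
at [ 0.4468 -0.379   0.0109] [179.97   0.    95.44]
-> (0.45, -0.377, 0.16, 95.5) [ 0.0017  0.0034 -0.1491] [ 0.0006  0.     -0.001 ] rows 2.4
-> (0.54, -0.14, 0.2, 90) [ 0.2273  0.1123 -0.04  ] [ 0.    -0.     0.096] rows 4.1
-> (0.62, 0.1, 0.19, 85.5) [0.24 0.08 0.01] [ 0.     -0.      0.0785] rows 4.1
```

Emit:
{"fn": "step_arm", "kwargs": {
  "steps": [0.001,0.003,-0.03,0,0,0,1,0.001,0.003,-0.08,0,0,0,1,0.001,0.003,-0.14,0,0,0,1,0.001,0.003,-0.149,0,0,0,1,0.001,0.003,-0.149,0,0,0,1]
}}

```text
time_s: 30.3
tool_pos: [0.4495, -0.3772, 0.1592]
tool_rot: [180.0, -0.0, 95.5]
force: [0.2, -0.9, -1.9]
grip_width: 0.064
```

Emit:
{"fn": "step_arm", "kwargs": {
  "steps": [0.227,0.112,-0.04,0,0,0.096,1,0.227,0.112,-0.04,0,0,0.096,1,0.227,0.112,-0.04,0,0,0.096,1,0.227,0.112,-0.04,0,0,0.096,1,0.227,0.112,-0.04,0,0,0.096,1]
}}

```text
time_s: 30.92
tool_pos: [0.5406, -0.1336, 0.1973]
tool_rot: [-179.8, -0.1, 90.5]
force: [-0.0, 0.4, -0.9]
grip_width: 0.064
```

Emit:
{"fn": "step_arm", "kwargs": {
  "steps": [0.24,0.08,0.01,0,0,0.078,1,0.24,0.08,0.01,0,0,0.078,1,0.24,0.08,0.01,0,0,0.078,1,0.24,0.08,0.01,0,0,0.078,1,0.24,0.08,0.01,0,0,0.078,1]
}}

```text
time_s: 31.55
tool_pos: [0.6186, 0.1061, 0.1855]
tool_rot: [-179.7, 0.0, 86.0]
force: [-0.6, -0.8, -2.3]
grip_width: 0.0638
```

Emit:
{"fn": "step_arm", "kwargs": {
  "steps": [0,0,0,0,0,0,1,0,0,0,0,0,0,1]
}}

```text
time_s: 31.8
tool_pos: [0.6192, 0.0961, 0.1887]
tool_rot: [-179.9, 0.1, 85.3]
force: [0.3, -0.0, -1.4]
grip_width: 0.0641
```

```bash
python3 - <<'E'
from h import *
st(); c=wcam(); np.save('w12.npy',c,allow_pickle=True); save('w12',cv2.resize(c['color'][40:290,150:420],None,fx=2.2,fy=2.2,interpolation=cv2.INTER_CUBIC)); plan((.622,.105,.1,85.5))
E
```

```text
31.8 [0.6192 0.0961 0.1887] [-1.7993e+02  8.0000e-02  8.5280e+01] F [ 0.3 -0.  -1.4] w 0.0641
at [0.6193 0.0964 0.1891] [-1.7996e+02  4.0000e-02  8.5280e+01]
-> (0.622, 0.105, 0.1, 85.5) [0.0089 0.002  0.0891] [-0.0007  0.0007 -0.0039] rows 1.4
```

View pics/w12.png

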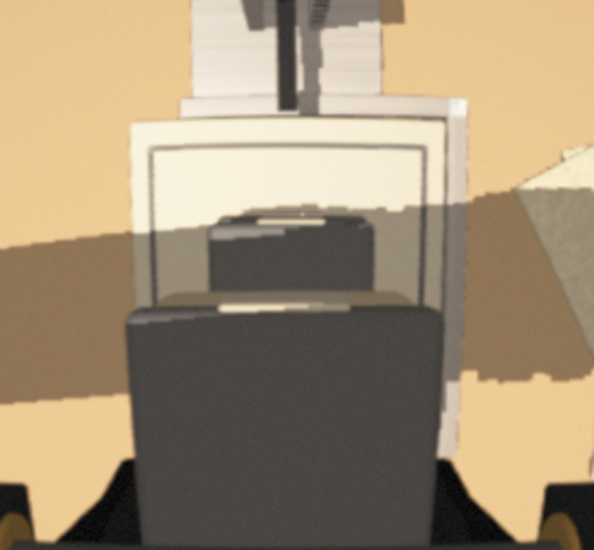

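The board is still flush. The held lid's far edge is at row 310 (columns 127–442), and the pile's far edge is at row 220 (columns 210–374).

```bash
python3 - <<'E'
from h import *
c=np.load('w12.npy',allow_pickle=True).item()
f=lambda p:np.array(p)/2.2+[150-.3,40-.3]
y=np.radians(85.28); xt=np.array([np.cos(y),np.sin(y),0]); yt=np.array([np.sin(y),-np.cos(y),0]); p=np.array([.6192,.0962,.1889])
def rep(n,L): print(n,'w',np.linalg.norm(L[1]-L[0]).round(4),'fwd,lat',((L.mean(0)-p)@xt).round(4),((L.mean(0)-p)@yt).round(4),'ang',np.degrees(np.arctan2(*((L[1]-L[0])[[1,0]]))).round(1))
rep('held',wplane(c,f([(127,312),(442,311)]),.1889-.0109+.038)); rep('held30',wplane(c,f([(127,312),(442,311)]),.1889-.0109+.03))
rep('pile',wplane(c,f([(210,224),(374,222)]),.08)); rep('board',wplane(c,f([(132,124),(446,121)]),.012))
E
```

```text
held w 0.0616 fwd,lat 0.0529 0.0013 ang -4.6
held30 w 0.0652 fwd,lat 0.0514 0.0013 ang -4.6
pile w 0.0621 fwd,lat 0.0617 0.0038 ang -4.0
board w 0.1485 fwd,lat 0.1071 0.0029 ang -4.2
```

Emit:
{"fn": "step_arm", "kwargs": {
  "steps": [0.008,0.002,0.04,0,0,-0.003,1,0.008,0.002,0.075,0,0,-0.003,1,0.008,0.002,0.089,0,0,-0.003,1,0.008,0.002,0.089,0,0,-0.003,1,0.008,0.002,0.089,0,0,-0.003,1]
}}

```text
time_s: 32.48
tool_pos: [0.6236, 0.1064, 0.1024]
tool_rot: [179.8, -0.1, 85.6]
force: [0.5, -0.2, -0.7]
grip_width: 0.0642
```

Emit:
{"fn": "step_arm", "kwargs": {
  "steps": [0,0,0.003,0,0,0,1,0,0,0.003,0,0,0,1,0,0,0.003,0,0,0,1]
}}

```text
time_s: 32.85
tool_pos: [0.6225, 0.1069, 0.0979]
tool_rot: [180.0, -0.0, 85.7]
force: [-0.1, 0.6, -1.7]
grip_width: 0.0638
```

```bash
python3 - <<'E'
from h import *
plan((.6222,.1053,.093,85.5))
E
```

```text
at [0.6225 0.1069 0.0979] [ 1.7997e+02 -2.0000e-02  8.5650e+01]
-> (0.6222, 0.1053, 0.093, 85.5) [-0.0016 -0.0002  0.0049] [ 0.0005 -0.0003  0.0027] rows 0.1
```

Emit:
{"fn": "step_arm", "kwargs": {
  "steps": [-0.0015,0,0.003,0,0,0.003,1,-0.0015,0,0.004,0,0,0.003,1]
}}

```text
time_s: 33.1
tool_pos: [0.622, 0.105, 0.0933]
tool_rot: [-180.0, 0.0, 85.5]
force: [0.8, 0.2, -2.8]
grip_width: 0.0635
```

Emit:
{"fn": "step_arm", "kwargs": {
  "steps": [0,0,0.001,0,0,0,1,0,0,0.001,0,0,0,1]
}}

```text
time_s: 33.35
tool_pos: [0.6222, 0.1053, 0.0925]
tool_rot: [-180.0, 0.0, 85.5]
force: [-0.4, -0.9, -1.5]
grip_width: 0.0636
```

Emit:
{"fn": "step_arm", "kwargs": {
  "steps": [0,0,0.001,0,0,0,1,0,0,0.001,0,0,0,1]
}}

```text
time_s: 33.6
tool_pos: [0.6222, 0.1053, 0.0915]
tool_rot: [-180.0, 0.0, 85.5]
force: [1.0, 0.2, -1.2]
grip_width: 0.0637
```

Emit:
{"fn": "step_arm", "kwargs": {
  "steps": [0,0,0.001,0,0,0,1,0,0,0.001,0,0,0,1]
}}

```text
time_s: 33.85
tool_pos: [0.6223, 0.1053, 0.091]
tool_rot: [180.0, -0.0, 85.5]
force: [-0.8, 0.0, 1.2]
grip_width: 0.0637
```

Emit:
{"fn": "step_arm", "kwargs": {
  "steps": [0,0,0,0,0,0,-1,0,0,0,0,0,0,-1,0,0,0,0,0,0,-1,0,0,0,0,0,0,-1]
}}

```text
time_s: 34.35
tool_pos: [0.6222, 0.1053, 0.0906]
tool_rot: [180.0, -0.0, 85.5]
force: [0.2, -1.2, 0.4]
grip_width: 0.0859
```

Emit:
{"fn": "step_arm", "kwargs": {
  "steps": [0,0,-0.01,0,0,0,-1,0,0,-0.03,0,0,0,-1,0,0,-0.055,0,0,0,-1,0,0,-0.055,0,0,0,-1]
}}

```text
time_s: 34.85
tool_pos: [0.6243, 0.1053, 0.1493]
tool_rot: [179.7, -0.1, 85.5]
force: [0.1, 0.3, -0.6]
grip_width: 0.0868
```

Emit:
{"fn": "step_arm", "kwargs": {
  "steps": [0,0,0,0,0,0,1,0,0,0,0,0,0,1,0,0,0,0,0,0,1,0,0,0,0,0,0,1,0,0,0,0,0,0,1]
}}

```text
time_s: 35.48
tool_pos: [0.6221, 0.1052, 0.1454]
tool_rot: [-180.0, 0.0, 85.5]
force: [-0.4, -0.6, -0.1]
grip_width: 0.0447
```

Emit:
{"fn": "step_arm", "kwargs": {
  "steps": [0,0,0.01,0,0,0,1,0,0,0.02,0,0,0,1,0,0,0.024,0,0,0,1,0,0,0.024,0,0,0,1]
}}

```text
time_s: 35.98
tool_pos: [0.6219, 0.1052, 0.1209]
tool_rot: [-179.9, 0.0, 85.5]
force: [0.1, -0.4, -0.5]
grip_width: 0.0055
```

Emit:
{"fn": "step_arm", "kwargs": {
  "steps": [0,0,0.001,0,0,0,1,0,0,0.001,0,0,0,1]
}}

```text
time_s: 36.22
tool_pos: [0.6224, 0.1053, 0.1208]
tool_rot: [180.0, -0.0, 85.5]
force: [-0.1, -0.6, 0.2]
grip_width: 0.0004
```

Emit:
{"fn": "step_arm", "kwargs": {
  "steps": [0,0,0.001,0,0,0,1,0,0,0.001,0,0,0,1]
}}

```text
time_s: 36.48
tool_pos: [0.6222, 0.1053, 0.1196]
tool_rot: [180.0, -0.0, 85.5]
force: [0.4, 0.2, 0.5]
grip_width: 0.0006
```

Emit:
{"fn": "step_arm", "kwargs": {
  "steps": [0,0,0.001,0,0,0,1,0,0,0.001,0,0,0,1]
}}

```text
time_s: 36.72
tool_pos: [0.6222, 0.1053, 0.1186]
tool_rot: [180.0, -0.0, 85.5]
force: [0.0, 0.5, 0.6]
grip_width: 0.0004
```

Emit:
{"fn": "step_arm", "kwargs": {
  "steps": [0,0,0.001,0,0,0,1,0,0,0.001,0,0,0,1]
}}

```text
time_s: 36.98
tool_pos: [0.6223, 0.1053, 0.1185]
tool_rot: [180.0, -0.0, 85.5]
force: [-2.1, -0.2, 5.6]
grip_width: 0.0003
```

The pile top is at 0.118 m by touch, which matches 12+38+30+38 mm, so the gauge travel needed is 58 mm. Now to the gauge.

```bash
python3 - <<'E'
from h import *
plan((.622,.105,.27,85.4),(.626,.17,.27,85.4))
E
```

```text
at [0.6223 0.1053 0.1185] [ 1.7999e+02 -4.0000e-02  8.5470e+01]
-> (0.622, 0.105, 0.27, 85.4) [-0.0002 -0.0002 -0.1515] [ 0.0001 -0.0006  0.0013] rows 2.4
-> (0.626, 0.17, 0.27, 85.4) [ 0.0651 -0.0012 -0.    ] [0. 0. 0.] rows 1.0
```

Emit:
{"fn": "step_arm", "kwargs": {
  "steps": [0,0,-0.03,0,0,0,-1,0,0,-0.08,0,0,0,-1,0,0,-0.14,0,0,0,-1,0,0,-0.154,0,0,0,-1,0,0,-0.154,0,0,0,-1]
}}

```text
time_s: 37.6
tool_pos: [0.6226, 0.1053, 0.2722]
tool_rot: [179.9, -0.0, 85.5]
force: [-1.1, -1.2, 0.0]
grip_width: 0.0423
```

Emit:
{"fn": "step_arm", "kwargs": {
  "steps": [0.065,-0.001,0,0,0,0,-1,0.065,-0.001,0,0,0,0,-1,0.065,-0.001,0,0,0,0,-1,0.065,-0.001,0,0,0,0,-1,0.065,-0.001,0,0,0,0,-1]
}}

```text
time_s: 38.22
tool_pos: [0.6264, 0.1686, 0.2714]
tool_rot: [-180.0, 0.0, 85.4]
force: [-0.3, -0.6, -0.2]
grip_width: 0.0853
```

```bash
python3 - <<'E'
from h import *
st(); c=wcam(); np.save('w13.npy',c,allow_pickle=True); g=cv2.cvtColor(c['color'],cv2.COLOR_BGR2GRAY)
p=wproj(c,[(.633,.253,.207)])[0]; print('expected px',p)
m=cv2.inRange(g,0,45); m[250:]=0
n,l,s,ce=cv2.connectedComponentsWithStats(m)
for i in range(1,n):
    if s[i,4]>60: print(s[i],ce[i].round(1),wplane(c,[ce[i]],.207)[0].round(4))
x0,y0=int(p[0])-70,max(0,int(p[1])-80)
save('w13',cv2.resize(c['color'][y0:y0+160,x0:x0+140],None,fx=3.5,fy=3.5,interpolation=cv2.INTER_CUBIC)); print(x0,y0)
E
```

```text
38.23 [0.6264 0.1686 0.2714] [-1.7999e+02  2.0000e-02  8.5350e+01] F [-0.3 -0.6 -0.2] w 0.0853
expected px [276.90745541 111.9375766 ]
[277 143   5  16  79] [279.  150.6] [0.6322 0.2259 0.207 ]
206 31
```

View pics/w13.png

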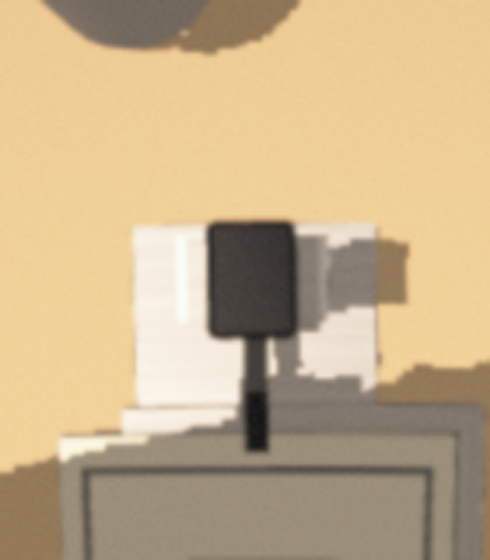

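The block top spans columns 208–296 and rows 222–338 in the crop, which is pixel (278,111) in the full image and agrees with the (276.9,111.9) I predicted.

```bash
python3 - <<'E'
from h import *
c=np.load('w13.npy',allow_pickle=True).item(); g=wplane(c,[(277.8,110.8)],.207)[0]; print(g)
a=wplane(c,np.array([(208,222),(296,338)])/3.5+[206,31],.207); print(np.round(a[1]-a[0],4))
plan((g[0],g[1],.24,85.4),(g[0],g[1],.1765,85.4))
E
```

```text
[0.63367784 0.25374175 0.207     ]
[ 0.0153 -0.0246  0.    ]
at [0.6264 0.1689 0.2716] [180.    -0.    85.37]
-> (np.float64(0.6336778368777607), np.float64(0.2537417536461919), 0.24, 85.4) [0.0852 0.0004 0.0316] [ 0.0001 -0.0001 -0.0005] rows 1.5
-> (np.float64(0.6336778368777607), np.float64(0.2537417536461919), 0.1765, 85.4) [ 0.     -0.      0.0635] [0. 0. 0.] rows 1.0
```

Emit:
{"fn": "step_arm", "kwargs": {
  "steps": [0.085,0,0.032,0,0,0,-1,0.085,0,0.032,0,0,0,-1,0.085,0,0.032,0,0,0,-1,0.085,0,0.032,0,0,0,-1]
}}

```text
time_s: 38.78
tool_pos: [0.6336, 0.2529, 0.24]
tool_rot: [180.0, 0.1, 85.4]
force: [-0.1, -0.9, -0.0]
grip_width: 0.087
```

Emit:
{"fn": "step_arm", "kwargs": {
  "steps": [0,0,0.02,0,0,0,-1,0,0,0.04,0,0,0,-1,0,0,0.055,0,0,0,-1,0,0,0.062,0,0,0,-1,0,0,0.062,0,0,0,-1]
}}

```text
time_s: 39.4
tool_pos: [0.6328, 0.2548, 0.1769]
tool_rot: [-180.0, 0.0, 85.5]
force: [0.1, 0.1, 0.2]
grip_width: 0.087
```

```bash
python3 - <<'E'
from h import *
st(); plan((.6337,.2537,.1765,85.4))
E
```

```text
39.4 [0.6328 0.2548 0.1769] [-1.7995e+02  3.0000e-02  8.5470e+01] F [0.1 0.1 0.2] w 0.087
at [0.6328 0.2548 0.1769] [-1.7995e+02  3.0000e-02  8.5470e+01]
-> (0.6337, 0.2537, 0.1765, 85.4) [-0.001   0.001   0.0004] [-0.0008  0.0005  0.0013] rows 0.0
```

Emit:
{"fn": "step_arm", "kwargs": {
  "steps": [-0.001,0.001,0,0,0,0.001,1,-0.001,0.001,0,0,0,0.001,1,-0.001,0.001,0,0,0,0.001,1,-0.001,0.001,0,0,0,0.001,1,-0.001,0.001,0,0,0,0.001,1],
  "newtons": 35
}}

```text
time_s: 40.02
tool_pos: [0.634, 0.2538, 0.1777]
tool_rot: [180.0, -0.0, 85.4]
force: [-0.0, -1.2, 0.0]
grip_width: 0.0449
```

Emit:
{"fn": "step_arm", "kwargs": {
  "steps": [0,0,0,0,0,0,1,0,0,0,0,0,0,1,0,0,0,0,0,0,1,0,0,0,0,0,0,1,0,0,0,0,0,0,1]
}}

```text
time_s: 40.65
tool_pos: [0.6319, 0.254, 0.1775]
tool_rot: [-179.7, 0.0, 85.5]
force: [-5.0, -1.0, 2.8]
grip_width: 0.0174
```

Emit:
{"fn": "step_arm", "kwargs": {
  "steps": [0,0,0,0,0,0,1,0,0,0,0,0,0,1]
}}

```text
time_s: 40.9
tool_pos: [0.6319, 0.254, 0.1775]
tool_rot: [-179.7, 0.0, 85.5]
force: [-5.7, -1.8, 2.4]
grip_width: 0.0178
```

Emit:
{"fn": "step_arm", "kwargs": {
  "steps": [0,-0.002,-0.002,0,0,0,1,0,-0.002,-0.006,0,0,0,1,0,-0.002,-0.011,0,0,0,1,0,-0.002,-0.016,0,0,0,1,0,-0.002,-0.021,0,0,0,1]
}}

```text
time_s: 41.52
tool_pos: [0.6318, 0.2539, 0.1988]
tool_rot: [-180.0, 0.0, 85.4]
force: [1.1, -0.4, -3.7]
grip_width: 0.018
```

Emit:
{"fn": "step_arm", "kwargs": {
  "steps": [0,0,-0.005,0,0,0,1,0,0,-0.01,0,0,0,1,0,0,-0.015,0,0,0,1,0,0,-0.02,0,0,0,1,0,0,-0.024,0,0,0,1]
}}

```text
time_s: 42.15
tool_pos: [0.6318, 0.254, 0.2229]
tool_rot: [-180.0, -0.0, 85.4]
force: [-0.5, 0.4, -4.8]
grip_width: 0.0179
```

Emit:
{"fn": "step_arm", "kwargs": {
  "steps": [0,0,-0.004,0,0,0,1,0,0,-0.008,0,0,0,1,0,0,-0.012,0,0,0,1,0,0,-0.012,0,0,0,1]
}}

```text
time_s: 42.65
tool_pos: [0.6318, 0.254, 0.235]
tool_rot: [-180.0, -0.0, 85.4]
force: [-1.3, 0.3, -4.4]
grip_width: 0.0176
```

```bash
python3 - <<'E'
from h import *
for n in('scene','side'):
    c=cam(n); g=cv2.cvtColor(c['color'],cv2.COLOR_BGR2GRAY).astype(np.float32)
    for y in (.207,.215):
        zs=np.arange(.09,.150,.002); P=proj(c,[(.6315,y,z) for z in zs]).astype(np.float32)
        v=cv2.remap(g,P[:,0].reshape(-1,1),P[:,1].reshape(-1,1),cv2.INTER_LINEAR).ravel()
        print(n,y,[(round(z*1000),int(q)) for z,q in zip(zs,v)])
E
```

```text
scene 0.207 [(90, 113), (92, 111), (94, 111), (96, 111), (98, 112), (100, 112), (102, 111), (104, 110), (106, 108), (108, 103), (110, 92), (112, 76), (114, 57), (116, 41), (118, 37), (120, 43), (122, 55), (124, 72), (126, 87), (128, 101), (130, 106), (132, 109), (134, 110), (136, 111), (138, 112), (140, 112), (142, 112), (144, 112), (146, 112), (148, 112)]
scene 0.215 [(90, 111), (92, 111), (94, 112), (96, 112), (98, 112), (100, 112), (102, 113), (104, 111), (106, 107), (108, 102), (110, 91), (112, 76), (114, 54), (116, 37), (118, 25), (120, 36), (122, 51), (124, 68), (126, 86), (128, 101), (130, 108), (132, 111), (134, 111), (136, 112), (138, 112), (140, 112), (142, 111), (144, 111), (146, 112), (148, 112)]
side 0.207 [(90, 85), (92, 89), (94, 93), (96, 90), (98, 85), (100, 84), (102, 86), (104, 80), (106, 69), (108, 56), (110, 41), (112, 31), (114, 27), (116, 30), (118, 40), (120, 48), (122, 53), (124, 56), (126, 56), (128, 60), (130, 74), (132, 85), (134, 90), (136, 93), (138, 93), (140, 91), (142, 86), (144, 83), (146, 83), (148, 85)]
side 0.215 [(90, 87), (92, 87), (94, 86), (96, 82), (98, 70), (100, 55), (102, 39), (104, 23), (106, 16), (108, 9), (110, 13), (112, 17), (114, 19), (116, 23), (118, 25), (120, 29), (122, 38), (124, 47), (126, 54), (128, 60), (130, 66), (132, 72), (134, 76), (136, 78), (138, 80), (140, 81), (142, 83), (144, 85), (146, 81), (148, 76)]
```

Emit:
{"fn": "step_arm", "kwargs": {
  "steps": [0,0,-0.0005,0,0,0,1,0,0,-0.0005,0,0,0,1,0,0,-0.0005,0,0,0,1,0,0,-0.0005,0,0,0,1,0,0,-0.0005,0,0,0,1]
}}

```text
time_s: 43.38
tool_pos: [0.6319, 0.2539, 0.235]
tool_rot: [-180.0, -0.0, 85.4]
force: [-0.9, -0.5, -4.1]
grip_width: 0.0172
```

Emit:
{"fn": "step_arm", "kwargs": {
  "steps": [0,0,-0.0005,0,0,0,1,0,0,-0.0005,0,0,0,1,0,0,-0.0005,0,0,0,1,0,0,-0.0005,0,0,0,1,0,0,-0.0005,0,0,0,1]
}}

```text
time_s: 44.0
tool_pos: [0.6318, 0.254, 0.2356]
tool_rot: [-180.0, -0.0, 85.4]
force: [-2.8, 0.8, -5.2]
grip_width: 0.0177
```

Emit:
{"fn": "step_arm", "kwargs": {
  "steps": [0,0,0,0,0,0,1,0,0,0,0,0,0,1,0,0,0,0,0,0,1,0,0,0,0,0,0,1,0,0,0,0,0,0,1]
}}

```text
time_s: 44.62
tool_pos: [0.6318, 0.254, 0.2355]
tool_rot: [-180.0, -0.0, 85.4]
force: [-3.3, -0.0, -4.9]
grip_width: 0.0179
```

Emit:
{"fn": "step_arm", "kwargs": {
  "steps": [0,0,0,0,0,0,1,0,0,0,0,0,0,1,0,0,0,0,0,0,1,0,0,0,0,0,0,1,0,0,0,0,0,0,1]
}}

```text
time_s: 45.25
tool_pos: [0.6319, 0.254, 0.2356]
tool_rot: [-180.0, -0.0, 85.4]
force: [-3.2, 0.8, -3.7]
grip_width: 0.0175
```

Emit:
{"fn": "step_arm", "kwargs": {
  "steps": [0,0,0.004,0,0,0,1,0,0,0.008,0,0,0,1,0,0,0.012,0,0,0,1,0,0,0.016,0,0,0,1,0,0,0.02,0,0,0,1]
}}

```text
time_s: 45.88
tool_pos: [0.6319, 0.254, 0.2152]
tool_rot: [-180.0, 0.0, 85.4]
force: [-3.6, -0.5, -3.7]
grip_width: 0.0177
```

Emit:
{"fn": "step_arm", "kwargs": {
  "steps": [0,0,0.004,0,0,0,1,0,0,0.008,0,0,0,1,0,0,0.012,0,0,0,1,0,0,0.016,0,0,0,1,0,0,0.02,0,0,0,1]
}}

```text
time_s: 46.5
tool_pos: [0.6319, 0.254, 0.1953]
tool_rot: [-180.0, -0.0, 85.4]
force: [-4.4, 0.2, -3.3]
grip_width: 0.018
```

Emit:
{"fn": "step_arm", "kwargs": {
  "steps": [0,0,0.004,0,0,0,1,0,0,0.008,0,0,0,1,0,0,0.011,0,0,0,1,0,0,0.014,0,0,0,1,0,0,0.015,0,0,0,1]
}}

```text
time_s: 47.12
tool_pos: [0.6319, 0.254, 0.1804]
tool_rot: [-180.0, 0.0, 85.4]
force: [-4.9, 0.2, -4.0]
grip_width: 0.0179
```

Emit:
{"fn": "step_arm", "kwargs": {
  "steps": [0,0,0.001,0,0,0,1,0,0,0.002,0,0,0,1,0,0,0.002,0,0,0,1]
}}

```text
time_s: 47.5
tool_pos: [0.6319, 0.254, 0.1785]
tool_rot: [-180.0, -0.0, 85.4]
force: [-4.3, 0.2, -3.9]
grip_width: 0.0178
```

Force is still −3.9 N, so I'll keep easing down in small steps until it bottoms.

Emit:
{"fn": "step_arm", "kwargs": {
  "steps": [0,0,0.0005,0,0,0,1,0,0,0.001,0,0,0,1,0,0,0.001,0,0,0,1]
}}

```text
time_s: 47.88
tool_pos: [0.6319, 0.254, 0.1776]
tool_rot: [-180.0, -0.0, 85.4]
force: [-4.5, -0.3, -4.1]
grip_width: 0.0178
```

Emit:
{"fn": "step_arm", "kwargs": {
  "steps": [0,0,0.0005,0,0,0,1,0,0,0.0005,0,0,0,1,0,0,0.0005,0,0,0,1]
}}

```text
time_s: 48.25
tool_pos: [0.6319, 0.254, 0.1775]
tool_rot: [180.0, -0.0, 85.4]
force: [-6.1, -0.5, -1.8]
grip_width: 0.0177
```

Emit:
{"fn": "step_arm", "kwargs": {
  "steps": [0,0,0.0005,0,0,0,1,0,0,0.0005,0,0,0,1,0,0,0.0005,0,0,0,1]
}}

```text
time_s: 48.62
tool_pos: [0.6319, 0.254, 0.1775]
tool_rot: [180.0, -0.0, 85.4]
force: [-6.3, -0.2, -0.0]
grip_width: 0.0176
```

Emit:
{"fn": "step_arm", "kwargs": {
  "steps": [0,0,0,0,0,0,0.5,0,0,0,0,0,0,-1,0,0,0,0,0,0,-1,0,0,0,0,0,0,-1,0,0,0,0,0,0,-1]
}}

```text
time_s: 49.25
tool_pos: [0.6324, 0.2539, 0.1768]
tool_rot: [179.9, -0.0, 85.4]
force: [0.7, 0.8, 0.4]
grip_width: 0.0544
```

Emit:
{"fn": "step_arm", "kwargs": {
  "steps": [0,0,0,0,0,0,-1,0,0,0,0,0,0,-1,0,0,-0.03,0,0,0,-1,0,0,-0.08,0,0,0,-1,0,0,-0.11,0,0,0,-1]
}}

```text
time_s: 49.88
tool_pos: [0.6326, 0.2539, 0.2894]
tool_rot: [179.8, -0.1, 85.4]
force: [0.9, -0.2, -0.2]
grip_width: 0.0862
```

Emit:
{"fn": "step_arm", "kwargs": {
  "steps": [-0.24,0,-0.03,0,0,0,-1,-0.24,0,-0.03,0,0,0,-1,-0.24,0,-0.03,0,0,0,-1,-0.24,0,-0.03,0,0,0,-1,-0.24,0,-0.03,0,0,0,-1]
}}

```text
time_s: 50.5
tool_pos: [0.6125, 0.0072, 0.3184]
tool_rot: [179.8, 0.1, 84.8]
force: [-1.0, -0.6, 0.4]
grip_width: 0.0871
```

Emit:
{"fn": "step_arm", "kwargs": {
  "steps": [0,0,0,0,0,0,-1,0,0,0,0,0,0,-1]
}}

```text
time_s: 50.75
tool_pos: [0.6128, 0.017, 0.316]
tool_rot: [-180.0, -0.0, 85.6]
force: [0.1, -0.0, 0.1]
grip_width: 0.0868
```

```bash
python3 - <<'E'
from h import *
st(); c=wcam(); np.save('w14.npy',c,allow_pickle=True); hsv=cv2.cvtColor(c['color'],cv2.COLOR_BGR2HSV)
# predicted home corners vs. white mask edges
ang=np.radians(-4.6); d=np.array([np.cos(ang),np.sin(ang),0]); n=np.array([-d[1],d[0],0]); o=np.array([.6229,.1035,0])
for k,P in (('board corners z12',[o+a*.075*d+b*.1*n+[0,0,.012] for a,b in((-1,1),(1,1),(1,-1),(-1,-1))]),('pile top',[o+a*.032*d+b*.055*n+[0,0,.118] for a,b in((-1,1),(1,1),(1,-1),(-1,-1))])): print(k,wproj(c,P).round(1).tolist())
g=cv2.GaussianBlur(c['color'],(3,3),0)
m=cv2.inRange(hsv,(0,0,30),(180,75,140)); m[255:]=0; m[:,:190]=0; m[:,370:]=0
for k in cv2.findContours(m,cv2.RETR_EXTERNAL,cv2.CHAIN_APPROX_NONE)[0]:
    if cv2.contourArea(k)>400: r=cv2.minAreaRect(wplane(c,k.reshape(-1,2),.118)[:,:2].astype(np.float32)*1000); print('dark',cv2.boundingRect(k),np.round(r[0],1),np.round(r[1],1),r[2])
save('w14',c['color']); save('s14',cam('side')['color'])
# tip of the gauge block & edges across board's left edge
gr=cv2.cvtColor(c['color'],cv2.COLOR_BGR2GRAY)
S=hsv[:,:,1]
for yy in (.09,.0,-.08):
  for name,xs in(('left edge',np.arange(-.095,-.06,.002)),('right edge',np.arange(.06,.095,.002))):
    P=wproj(c,[o+x*d+yy*n+[0,0,.012] for x in xs]).astype(np.float32)
    print(name,yy,[(round(x*1000),int(v)) for x,v in zip(xs,cv2.remap(S,P[:,:1],P[:,1:],1).ravel())])
P=wproj(c,[o+t*n-.03*d+[0,0,.012] for t in np.arange(.085,.12,.002)]).astype(np.float32); print('top',[(round(t*1000),int(v)) for t,v in zip(np.arange(.085,.12,.002),cv2.remap(gr,P[:,:1],P[:,1:],1).ravel())])
E
```

```text
50.75 [0.6128 0.017  0.316 ] [-1.7995e+02 -2.0000e-02  8.5600e+01] F [ 0.1 -0.   0.1] w 0.0868
board corners z12 [[228.4, 48.4], [333.9, 48.7], [331.8, 184.7], [229.9, 184.4]]
pile top [[252.1, 64.9], [310.8, 65.1], [309.9, 163.1], [252.6, 162.9]]
dark (234, 123, 94, 55) [618.6  63.9] [ 61.  103.9] 84.90959167480469
dark (253, 67, 60, 98) [624.3 101.7] [109.4  65.1] 84.87377166748047
dark (267, 0, 45, 47) [639.6 207.2] [56.3 48.8] 85.56507110595703
left edge 0.09 [(-95, 94), (-93, 95), (-91, 95), (-89, 95), (-87, 96), (-85, 94), (-83, 95), (-81, 97), (-79, 96), (-77, 90), (-75, 54), (-73, 32), (-71, 29), (-69, 30), (-67, 31), (-65, 33), (-63, 34), (-61, 35)]
right edge 0.09 [(60, 39), (62, 38), (64, 37), (66, 35), (68, 35), (70, 35), (72, 39), (74, 50), (76, 38), (78, 34), (80, 35), (82, 37), (84, 54), (86, 90), (88, 95), (90, 94), (92, 96), (94, 96)]
left edge 0.0 [(-95, 94), (-93, 94), (-91, 93), (-89, 94), (-87, 93), (-85, 93), (-83, 93), (-81, 94), (-79, 94), (-77, 85), (-75, 50), (-73, 29), (-71, 28), (-69, 29), (-67, 43), (-65, 42), (-63, 35), (-61, 28)]
right edge 0.0 [(60, 41), (62, 45), (64, 43), (66, 42), (68, 34), (70, 33), (72, 42), (74, 50), (76, 41), (78, 36), (80, 34), (82, 38), (84, 39), (86, 67), (88, 90), (90, 95), (92, 94), (94, 95)]
left edge -0.08 [(-95, 101), (-93, 101), (-91, 102), (-89, 101), (-87, 102), (-85, 100), (-83, 101), (-81, 100), (-79, 101), (-77, 92), (-75, 66), (-73, 55), (-71, 54), (-69, 51), (-67, 46), (-65, 43), (-63, 50), (-61, 54)]
right edge -0.08 [(60, 54), (62, 47), (64, 42), (66, 49), (68, 53), (70, 55), (72, 60), (74, 80), (76, 100), (78, 101), (80, 102), (82, 101), (84, 100), (86, 101), (88, 101), (90, 102), (92, 101), (94, 100)]
top [(85, 222), (87, 182), (89, 212), (91, 238), (93, 239), (95, 240), (97, 238), (99, 221), (101, 192), (103, 218), (105, 223), (107, 222), (109, 218), (111, 215), (113, 225), (115, 225), (117, 223), (119, 223)]
```

```bash
python3 -c "
from h import *
st(); print(env.sign_off())"
```

```text
50.85 [0.6128 0.0166 0.3161] [-1.7996e+02  1.0000e-02  8.5580e+01] F [ 0.2 -0.1  0.7] w 0.0868
the job is handed in; nothing more can be done
None
```

I finished the job and handed it in at about 51 s: the board is home, the three boxes that were there are stacked on it, and the gauge has been read and eased back down.

- **Board:** I pushed it against the x stop, then along it to the y stop. In the last wrist picture its edges lay within about 1 mm of the home lines on both stops.
- **Pile:** The boxes, by contact heights and lid sizes, are 38, 30 and 38 mm from the bottom up. The closed fingers touched the top at 0.1185 m against the expected 0.118 m. The last picture puts the pile about 1–2 mm off the board's middle and in line with it. The lower two boxes were last seen before the third went on, agreeing to about 2 mm.
- **Gauge:** I pulled it up 57.5 mm, corrected to 58 mm during the hold, and held it for about 2.7 s. I then eased it down until the spring load came off, and only then let go.
- **Cup:** No move went near it below its height, but I made no final position check of it.

Checks that disagreed:
- Lid sizes in the overhead picture first suggested 30 mm boxes; the contact heights settled it.
- The second box touched down about 2 mm lower than a 38 mm box under it would give.
- The scene camera read the pointer 2–3 mm higher than the arm's travel did, about what its calibration and coarse pixels allow.

All 16 pictures were used, so the last check was by numbers only. One saved picture was wider than the 800-pixel limit.

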